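# Pack the sharpening kit and hang its box on the wall cleat

## Task

Pack up the sharpening kit: with the wooden kit box standing on the bench, open its lid wide, lay every stone and bar that is out on the bench inside, and shut the lid fully. Then hang the box on the cleat board by its angled rear strip, fully home, upright and flush with the board, and let go. Keep the box upright the whole time, and leave the mallet, the glue and the spoon blank alone.

Things in the scene. Friction and masses are not known exactly. Their poses are not given: they have to be found in the camera images.
- kit_box: Light plywood box with hinged lid, 0.45 kg, loose. Origin on its underside below the centre of the inside; z up, -x its front, +x its rear, y its width (232). Rims of front and side walls at z 56 (shut lid's top z 64), walls 6 thick. The rear wall is a back plate (x 62 to 74) rising to z 158; behind it an angled strip (point kit_strip) and a 22 thick bottom spacer (z 0 to 20).
- kit_inside (a point): Centre of the inner floor, 6 above the underside; inside 124 (x) by 220 (y), 50 deep. Axes as the box's. The open lid leans back against the plate; a fixed top rail covers the rear 16 of the inside, so the mouth is 108 (x -62 to 46 of the box).
- kit_lid (a joint): Lid angle: 0 shut, 1.73 wide open (leaning back on the back plate's top edge). The hinge runs along the box's y axis, and is stiff (0.07 N m) so that the lid stays at any angle. The box is light: it tips or slides if the lid is forced off its arc. The lid is 8 thick, 0.07 kg, top at z 64 of the box when shut.
- lid_hinge (a point): On the hinge axis, mid-width, at the lid's top rear edge, in front of the fixed top rail; 46 to the rear of the box's origin and 64 above it. Its axes turn with the lid.
- lid_tab (a point): Centre of the dark lift tab on the lid's front edge: 32 (x) by 30 (y) by 12 thick, 132 from the hinge axis and 6 below the lid's top face, outer end at 148. It projects about 34 beyond the front wall, free below and at its sides. Axes turn with the lid.
- kit_grip (a point): Where to carry the box: middle of the back plate's free top, 8 below its top edge; box x 68, z 150. The plate is 12 thick along the box's x; it is free in front down to z 70 (lid shut) and behind down to z 112, where the strip begins. Axes as the box's.
- kit_strip (a point): Nominal lower rear corner of the angled strip: box x 96, y 0, z 85 (the real edge is blunted by 4). The strip is 22 thick (x 74 to 96), 200 wide, top at z 112; its 45-degree underside runs from this corner forwards and up to the plate, leaving a hook open downwards. Axes as the box's.
- cleat_board: Plywood board fixed to the bench, 400 long (its y), 18 thick, 142 tall, feet 88 behind. Origin at the foot of the middle of its front face; -x its front. Along the front runs a darker cleat, 20 thick, whose top slopes at 45 degrees down towards the board: from a blunted front edge (x -16, z 131) to the groove's bottom at the board (x 0, z 115).
- cleat_groove (a point): Groove bottom between cleat and board, mid-length, 115 above the bench; axes as the board's. Box home: point kit_strip lies on this line (y axis), strip and spacer flat on the board, box x parallel to board x, underside 30 above the bench. The tooth passes the cleat's front edge 16 above the groove. The box's middle may be up to 120 to either side of this point.
- oil_stone: Orange-brown pocket oil stone, 76 x 25 x 14 high. May be absent. Origin at the middle of the underside; x along its length, y across its width.
- slate_stone: Dark grey slate slip with rounded edges, 74 x 24 x 16 high. May be absent. Origin at the middle of the underside; x along its length, y across its width.
- ceramic_stone: White ceramic stone, 76 x 22 x 13 high. May be absent. Origin at the middle of the underside; x along its length, y across its width.
- diamond_plate: Diamond plate: blue plastic base with a bright steel top, 76 x 26 x 13 high. May be absent. Origin at the middle of the underside; x along its length, y across its width.
- polish_bar: Green polishing-compound bar half wrapped in paper, 70 x 26 x 20 high. May be absent. Origin at the middle of the underside; x along its length, y across its width.
- mallet: Bystander: turned dark wood carver's mallet standing on its head, 86 across, 213 tall. Origin under its centre.
- glue: Bystander: yellow glue bottle, 56 across, 150 tall. Origin under its centre.
- spoon_blank: Bystander: half-carved wooden spoon lying flat, about 215 long, 45 wide, 16 high. Origin at its underside near the middle.

How it is judged (in metres and radians):
On the way, in this order (a step that is already met when the one before it is completed fails the run):
1. the lid is opened (past 1.1 rad) with the box standing on the bench (value of joint kit_lid above 1.1 rad and height (world z) of kit_box below 0.01 m), for 0.2 s.
2. every piece present lies in the box, the lid still open (x of oil_stone in the frame of kit_box between -0.062 and 0.062 m and y of oil_stone in the frame of kit_box between -0.11 and 0.11 m and z of oil_stone in the frame of kit_box between 0 and 0.054 m and x of slate_stone in the frame of kit_box between -0.062 and 0.062 m and y of slate_stone in the frame of kit_box between -0.11 and 0.11 m and z of slate_stone in the frame of kit_box between 0 and 0.054 m and x of ceramic_stone in the frame of kit_box between -0.062 and 0.062 m and y of ceramic_stone in the frame of kit_box between -0.11 and 0.11 m and z of ceramic_stone in the frame of kit_box between 0 and 0.054 m and x of diamond_plate in the frame of kit_box between -0.062 and 0.062 m and y of diamond_plate in the frame of kit_box between -0.11 and 0.11 m and z of diamond_plate in the frame of kit_box between 0 and 0.054 m and x of polish_bar in the frame of kit_box between -0.062 and 0.062 m and y of polish_bar in the frame of kit_box between -0.11 and 0.11 m and z of polish_bar in the frame of kit_box between 0 and 0.054 m and value of joint kit_lid above 0.5 rad and height (world z) of kit_box below 0.01 m and contact force between the fingers and anything else below 0.5 N), for 0.2 s.
3. the lid is shut on the loaded box while it stands on the bench (x of oil_stone in the frame of kit_box between -0.062 and 0.062 m and y of oil_stone in the frame of kit_box between -0.11 and 0.11 m and z of oil_stone in the frame of kit_box between 0 and 0.054 m and x of slate_stone in the frame of kit_box between -0.062 and 0.062 m and y of slate_stone in the frame of kit_box between -0.11 and 0.11 m and z of slate_stone in the frame of kit_box between 0 and 0.054 m and x of ceramic_stone in the frame of kit_box between -0.062 and 0.062 m and y of ceramic_stone in the frame of kit_box between -0.11 and 0.11 m and z of ceramic_stone in the frame of kit_box between 0 and 0.054 m and x of diamond_plate in the frame of kit_box between -0.062 and 0.062 m and y of diamond_plate in the frame of kit_box between -0.11 and 0.11 m and z of diamond_plate in the frame of kit_box between 0 and 0.054 m and x of polish_bar in the frame of kit_box between -0.062 and 0.062 m and y of polish_bar in the frame of kit_box between -0.11 and 0.11 m and z of polish_bar in the frame of kit_box between 0 and 0.054 m and value of joint kit_lid below 0.06 rad and height (world z) of kit_box below 0.01 m), for 0.2 s.
At the end, for the whole second after the job is handed in: Box hung home at rest and released: strip corner within 6 mm of the groove line, within 120 mm of the board's middle, upright and square within 0.07 rad; every piece present inside, lid shut (under 0.06 rad); bystanders within 40 mm of their start (x of kit_strip in the frame of cleat_groove between -0.006 and 0.004 m and z of kit_strip in the frame of cleat_groove between -0.004 and 0.006 m and y of kit_strip in the frame of cleat_groove between -0.12 and 0.12 m and angle between kit_box's own z axis and vertical below 0.07 rad and angle between the x axis of kit_box and the x axis of cleat_board, either way round below 0.07 rad and x of oil_stone in the frame of kit_box between -0.062 and 0.062 m and y of oil_stone in the frame of kit_box between -0.11 and 0.11 m and z of oil_stone in the frame of kit_box between 0 and 0.054 m and x of slate_stone in the frame of kit_box between -0.062 and 0.062 m and y of slate_stone in the frame of kit_box between -0.11 and 0.11 m and z of slate_stone in the frame of kit_box between 0 and 0.054 m and x of ceramic_stone in the frame of kit_box between -0.062 and 0.062 m and y of ceramic_stone in the frame of kit_box between -0.11 and 0.11 m and z of ceramic_stone in the frame of kit_box between 0 and 0.054 m and x of diamond_plate in the frame of kit_box between -0.062 and 0.062 m and y of diamond_plate in the frame of kit_box between -0.11 and 0.11 m and z of diamond_plate in the frame of kit_box between 0 and 0.054 m and x of polish_bar in the frame of kit_box between -0.062 and 0.062 m and y of polish_bar in the frame of kit_box between -0.11 and 0.11 m and z of polish_bar in the frame of kit_box between 0 and 0.054 m and value of joint kit_lid below 0.06 rad and linear speed of kit_box below 0.02 m/s and angular speed of kit_box below 0.1 rad/s and distance of each of mallet, glue, spoon_blank from where it was at the start of the episode below 0.04 m); the robot touches nothing.
It fails at once if the box is tipped by more than 0.7 rad (angle between kit_box's own z axis and vertical above 0.7 rad).
It fails at once if a bystander is moved more than 40 mm (distance of any of mallet, glue, spoon_blank from where it was at the start of the episode above 0.04 m).
Of oil_stone, slate_stone, ceramic_stone, diamond_plate, polish_bar only 3 to 4 are there at a start; the rules pass over those that are not, and their reading is None.
At some moment in a run one of oil_stone, slate_stone, ceramic_stone, diamond_plate, polish_bar may be knocked a few centimetres aside while the robot is not near it.
It also fails if it takes over 208 s, if anything falls off the work surface, if the arm or the gripper's body presses on something with over 40 N, if the wrist force passes 120 N, or if a joint passes its speed limit or range.

## Robot

A 7-joint arm with a two-finger parallel gripper is mounted at the origin on the work surface. World frame = base frame: x ahead of the robot, y to its left, z up, the work surface at z = 0. Lengths are in mm, angles in rad, forces in N, time in s.
With the tool pointing down it reaches from about 400 to 875 mm from the base axis. Payload 4.4 kg.
Tool frame: the origin (TCP) lies at the very end of the fingers, on their centre line; the grasp point (between the pads) lies 19 mm behind it; z points along the fingers, y is the line along which they close (so a half turn about z gives the same grasp; the last joint's range is limited). The gripper opens to 85 mm and grips with 20 to 120 N. Pads are 22 mm wide; open, the fingers measure 114 mm over their backs; the gripper's body (76 mm by 85 mm) begins 54 mm behind the grasp point. The pads swing forward as they close: fully open they stand 13 mm farther back than shut.
Start: joints at [1.25, 0.628, 0.038, 1.517, -0.027, 0.996, -0.02], TCP at [163.861, -629.021, 231.313] pointing down, gripper open.
Joint ranges: [-3.06, 3.06], [-0.37, 2.12], [-1.25, 1.32], [0.18, 2.47], [-1.1, 4.24], [0.23, 1.98], [-2.94, 2.94]. Speed limits (rad/s): [2.57, 2.57, 3.14, 3.14, 3.14, 3.14, 3.14].

## Interface

Orientations are given as [roll, pitch, yaw] about the fixed x, y, z axes, in that order (R = Rz(yaw) Ry(pitch) Rx(roll)).
In Python, from cell import ctrl gives the robot as it stands.
- The arm moves only by the tool step_arm, never from a script. Its argument "series" is a list that holds one entry, the list of rows, each a list of 7 numbers: the turn, a rotation vector about the tool's x, y, z as a fraction of full scale, then the shift along the tool's x, y, z as a fraction of full scale, then the closure, from 0 (fully open) to 1 (shut). In form: [[[ax, ay, az, tx, ty, tz, gripper], ...]]. A call has 1 to 12 rows; each row shifts and turns the commanded pose from where the row before left it, along the tool's axes as they then stand; what a row does not reach is not made up. Full scale, the value 1, is 150 mm for a shift and 45 degrees for a turn. A row lasts 1/10 s, in which the tool goes at most 50 mm and 8.59 degrees, less where a joint would pass 70% of its speed; a pose out of reach is approached as far as the arm can. A call with a number of a shift or a turn outside -1 to 1 is refused whole. A call with a gripper value outside its range is refused whole. The fingers move at their own pace and stop on an object; the grip force is fixed at half the most. Time passes only in rows, so rows that do not move let the fingers close. It gives the time, the measured TCP pose, the force, the opening and the grip force at its end, in the units of the state.
- ctrl.read_state(): the state, without advancing time (a new reading comes with each control period).
- ctrl.get_image(name): name is "scene" or "top" or "wrist"; returns a dict with "img" (384x512x3 uint8, red, green, blue), "fx", "fy", "cx", "cy" (pixels), "R" (3x3) and "t" (3): a world point X has camera coordinates R X + t. Camera axes: x right, y down, z forward; pixel columns grow to the right and rows downward; lengths in mm; the calibration is good to about 2 mm. A picture is of the moment at which its call begins. There is no depth.
- ctrl.finish_job(): hands the job in; it is judged then, once.
Trained networks look in a picture, given as the dict that the camera call returned (one of the last four; its "shot" number tells which), for a name from the list of things; names that differ only in an ending like _2 or _b are one class to them, and where a whole thing is asked for, a point or a joint stands for the part that bears it (a point fixed in the world has none). Each returns a list of dicts, best first, with "score" (0 to 1); they miss things now and then, are a little off and sometimes report something else, mostly with a low value. They report only what shows in the picture. A call takes as long as a camera call.
- ctrl.recognise(picture, thing): "centre" ([column, row] in pixels, amid what is visible of it).
The state is a dict: "clock": time; "qpos": joint angles; "qd": joint speeds; "tau": joint torques, N m; "eef_pos": TCP position; "tool_rot": TCP orientation; "force": force on the tool from outside, world axes, zero at the start; "torque": the same for the moment, N m; "width": finger opening in mm; "gripper_force": force on a finger pad.
Only numpy, scipy, OpenCV 4.12 (cv2) and the standard library are available. Lean on these libraries where they do the work, as an engineer would, in place of code of your own. Each camera call takes 0.05 s, during which the arm holds its last target. There are 200 camera calls.

## Working session

There is one attempt and no reset: what is moved stays moved. The work goes in short steps, Python scripts to look and compute and a tool call to move; the robot and the scene stay as the last step left them, time stands still between calls to the robot, and variables do not carry over. Pictures are saved under pics/ and viewed, at most 14 in all, crops included, and the job is handed in when it is done.

Besides the shell and the picture viewer there is one more tool, called after "Request:" in YAML: its name, and indented under it one key for each argument. step_arm: Moves the arm, as the interface text tells. Shift numbers are shares of 150 mm and turn numbers shares of 45 degrees, none past 1 either way. Its arguments: {"type":"object","properties":{"series":{"type":"array","items":{"type":"array","items":{"type":"array","items":{"type":"number","minimum":-1,"maximum":1}}}}},"required":["series"]}

```bash
mkdir -p pics; ls; cat > h.py <<'E'
import numpy as np, cv2
from cell import ctrl
from scipy.spatial.transform import Rotation as Ro
def shot(n,fn=None):
    p=ctrl.get_image(n)
    if fn: cv2.imwrite('pics/'+fn,p['img'][:,:,::-1])
    return p
def ray(p,uv,z):
    R=np.array(p['R']);t=np.array(p['t'])
    d=R.T@np.array([(uv[0]-p['cx'])/p['fx'],(uv[1]-p['cy'])/p['fy'],1]);c=-R.T@t
    return c+d*(z-c[2])/d[2]
def proj(p,X):
    c=np.array(p['R'])@np.array(X)+np.array(p['t'])
    return [round(p['fx']*c[0]/c[2]+p['cx'],1),round(p['fy']*c[1]/c[2]+p['cy'],1)]
E
python3 - <<'E'
from h import *
s=ctrl.read_state();print(s)
for n in ('top','scene'):
    p=shot(n,n+'0.png')
    print(n,p['fx'],p['cx'],p['cy'],(-np.array(p['R']).T@np.array(p['t'])).round(),np.array(p['R']).round(2).tolist())
    for k,z in dict(kit_box=40,kit_lid=64,lid_tab=58,kit_grip=158,cleat_board=142,oil_stone=14,slate_stone=16,ceramic_stone=13,diamond_plate=13,polish_bar=20,mallet=200,glue=150,spoon_blank=16).items():
        for r in ctrl.recognise(p,k)[:2]: print(k,np.round(r['centre'],0),round(r['score'],2),ray(p,r['centre'],z).round(0)[:2])
E
```

```text
pics
{'clock': 0.0, 'qpos': array([ 1.25021828,  0.62933863,  0.03845748,  1.51839038, -0.02699721,
        0.9962748 , -0.01999903]), 'qd': array([-1.21051518e-03,  1.85244444e-03, -6.45278444e-04,  2.82260657e-05,
       -1.29390248e-03, -1.09996449e-03, -2.04747690e-04]), 'tau': array([-4.27923387e-04, -5.63399506e+01,  1.22637190e+00, -1.93448961e+01,
        1.10356836e-02,  1.05149823e-02, -1.84406943e-06]), 'eef_pos': array([ 163.67948848, -628.40451544,  230.38706794]), 'tool_rot': array([-3.13970032e+00,  3.64162858e-05,  2.54767496e-01]), 'force': array([-0.49387798,  0.18049834,  0.00338559]), 'torque': array([-0.01415174, -0.02405207, -0.04830161]), 'gripper_force': 0.0, 'width': 85.69113309872535}
top 415.8020078833952 255.2451253452335 186.1480180805215 [ 532.  -34. 1544.] [[0.02, -1.0, -0.02], [-1.0, -0.02, -0.05], [0.05, 0.02, -1.0]]
kit_box [250. 217.] 0.85 [492.  19.]
kit_lid [245. 208.] 0.88 [522.  35.]
lid_tab [247. 210.] 0.55 [516.  28.]
kit_grip [245. 218.] 0.63 [490.  32.]
cleat_board [131. 220.] 0.8 [477. 418.]
oil_stone [248. 217.] 0.41 [491.  27.]
ceramic_st
[... 351 characters left out ...]
3918 192.3776009805302 [1194. -327. 1150.] [[0.46, 0.89, -0.0], [0.74, -0.39, -0.55], [-0.49, 0.25, -0.84]]
kit_box [188. 218.] 0.47 [ 544. -209.]
kit_lid [250. 179.] 0.76 [519.  23.]
lid_tab [250. 183.] 0.58 [529.  15.]
lid_tab [204. 286.] 0.3 [ 776. -255.]
kit_grip [246. 173.] 0.73 [550.  -9.]
cleat_board [347. 119.] 0.69 [502. 391.]
cleat_board [182. 197.] 0.24 [ 530. -207.]
oil_stone [157. 254.] 0.52 [ 600. -336.]
slate_stone [191. 219.] 0.75 [ 538. -199.]
slate_stone [157. 253.] 0.22 [ 599. -335.]
polish_bar [181. 195.] 0.61 [ 441. -194.]
mallet [204. 286.] 0.62 [ 829. -266.]
mallet [251. 182.] 0.18 [613. -26.]
glue [103. 242.] 0.97 [ 571. -452.]
spoon_blank [280. 249.] 0.89 [761.  -1.]
```

View pics/top0.png

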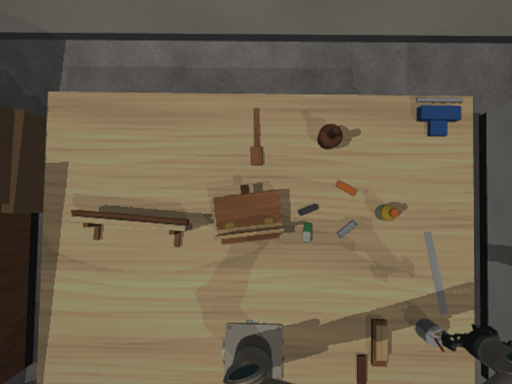

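View pics/scene0.png

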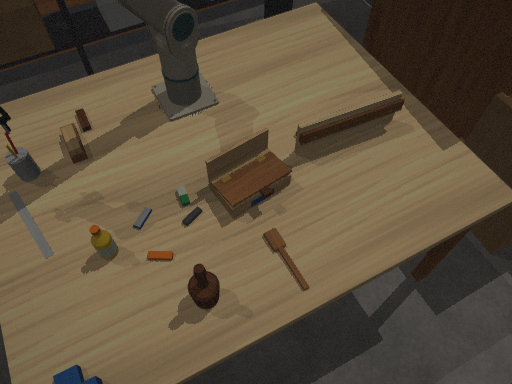

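Top view: box at (248,215) with its plate toward the robot, board at (130,218) with its cleat facing +x. Four pieces: oil (346,187), slate (308,209), polish bar (307,231) and a grey/blue one (347,229). I'll enlarge the scene view to identify that one and the blue spot near the tab.

```bash
python3 - <<'E'
import cv2,numpy as np
a=cv2.imread('pics/scene0.png')[120:290,120:300];b=cv2.imread('pics/top0.png')[100:260,190:410]
cv2.imwrite('pics/z0.png',cv2.resize(a,None,fx=3.4,fy=3.4,interpolation=3))
cv2.imwrite('pics/z1.png',cv2.resize(b,None,fx=3.6,fy=3.6,interpolation=3))
E
```

```text
(no output)
```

View pics/z0.png

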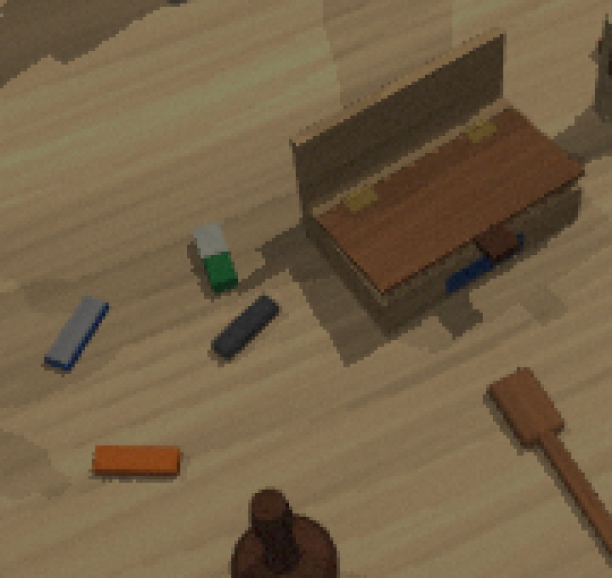

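View pics/z1.png

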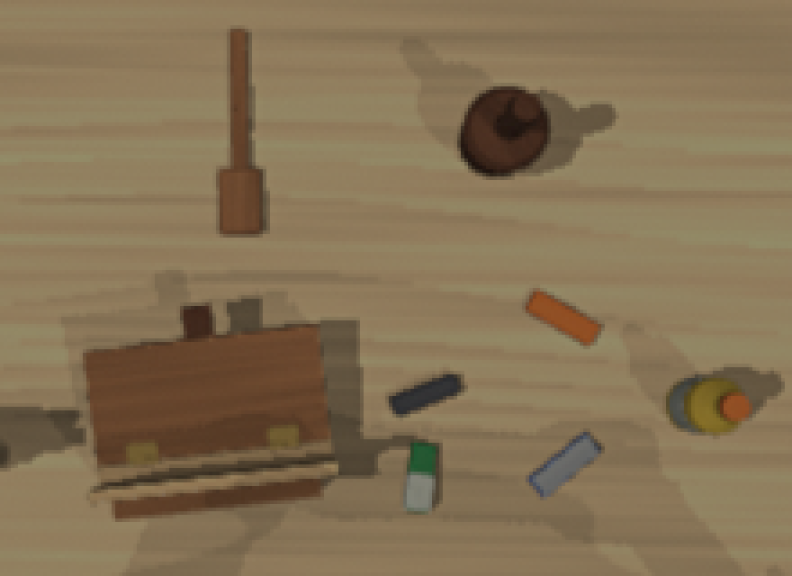

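Four pieces: diamond plate, slate, oil, polish bar (ceramic absent). The blue on the front is a label under the tab. Now the poses from the corners.

```bash
python3 - <<'E'
from h import *
p=shot('top')
f=lambda u,v,z:ray(p,[u/3.6+190-.4,v/3.6+100-.4],z).round(0)[:2]
for n,a in dict(lidFL=(85,352,64),lidFR=(318,324,64),tab=(197,318,60),plTL=(93,490,158),plTR=(337,466,158),oilA=(528,305,14),oilB=(598,330,14),slA=(393,403,16),slB=(460,384,16),diaA=(540,487,13),diaB=(592,443,13),polA=(425,445,20),polB=(419,508,20)).items(): print(n,f(*a))
g=lambda u,v,z:ray(p,[u,v],z).round(0)[:2]
print('board cleat L,R',g(72,211,131),g(188,221,131))
im=cv2.resize(p['img'][190:265,55:205,::-1],None,fx=5,fy=5,interpolation=3);cv2.imwrite('pics/b.png',im)
E
```

```text
lidFL [559. 151.]
lidFR [591. -80.]
tab [595.  40.]
plTL [430. 129.]
plTR [457. -96.]
oilA [ 616. -295.]
oilB [ 592. -366.]
slA [ 514. -159.]
slB [ 534. -226.]
diaA [ 432. -309.]
diaB [ 477. -361.]
polA [ 472. -191.]
polB [ 409. -186.]
board cleat L,R [503. 626.] [476. 226.]
```

View pics/b.png

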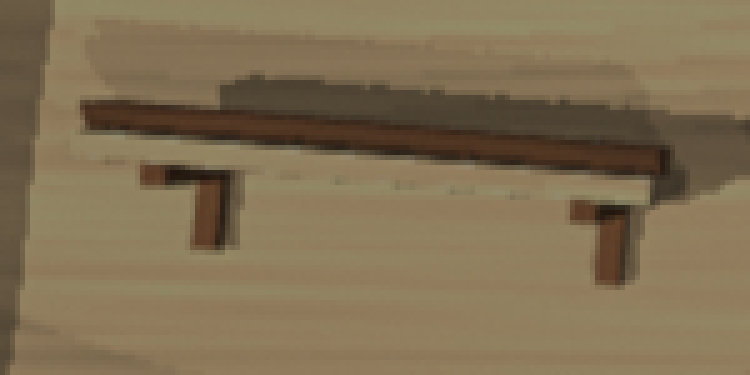

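Board's dark cleat faces +x and the board is rotated about -0.067 rad; the box front points along +0.13 rad. Setting up a helper that turns a target pose into rows.

```bash
cat >> h.py <<'E'
def go(tgt,yaw=None,pos=None,rot=None,mx=48):
    """print rows for straight shift (in current tool axes), then turn to tool-down with yaw"""
    s=ctrl.read_state()
    pos=np.array(s['eef_pos'] if pos is None else pos);M=Ro.from_euler('xyz',s['tool_rot'] if rot is None else rot)
    d=M.inv().apply(np.array(tgt)-pos);n=int(np.ceil(np.linalg.norm(d)/mx))
    print('pos',pos.round(1),'rot',np.round(s['tool_rot'],3),'| shift x%d:'%n,(d/n/150).round(3) if n else 0)
    if yaw is not None:
        r=(M.inv()*Ro.from_euler('xyz',[np.pi,0,yaw])).as_rotvec();m=int(np.ceil(np.linalg.norm(r)/0.14))
        print('turn x%d:'%m,(r/m/(np.pi/4)).round(3) if m else 0)
E
python3 - <<'E'
from h import *
go([596,38,250],0.13)
p=shot('wrist');print(p['fx'],(-np.array(p['R']).T@np.array(p['t'])).round(),np.array(p['R']).round(2).tolist())
E
```

```text
pos [ 163.9 -629.   231.3] rot [-3.142 -0.     0.255] | shift x17: [ 0.23  -0.21  -0.007]
turn x1: [-0.    -0.     0.159]
285.48830529262693 [ 245. -607.  373.] [[0.25, -0.97, 0.0], [-0.92, -0.24, 0.32], [-0.31, -0.08, -0.95]]
```

Request:
step_arm:
  series:
    - [[0,0,0,0.23,-0.21,-0.007,0],[0,0,0,0.23,-0.21,-0.007,0],[0,0,0,0.23,-0.21,-0.007,0],[0,0,0,0.23,-0.21,-0.007,0],[0,0,0,0.23,-0.21,-0.007,0],[0,0,0,0.23,-0.21,-0.007,0],[0,0,0,0.23,-0.21,-0.007,0],[0,0,0,0.23,-0.21,-0.007,0],[0,0,0,0.23,-0.21,-0.007,0],[0,0,0,0.23,-0.21,-0.007,0],[0,0,0,0.23,-0.21,-0.007,0],[0,0,0,0.23,-0.21,-0.007,0]]

```text
clock: 2.7
eef_pos: [470.2, -157.3, 244.3]
tool_rot: [3.141, -0.001, 0.255]
force: [1.0, 0.4, -0.4]
width: 85.4
gripper_force: 0.0
```

Request:
step_arm:
  series:
    - [[0,0,0,0.23,-0.21,-0.007,0],[0,0,0,0.23,-0.21,-0.007,0],[0,0,0,0.23,-0.21,-0.007,0],[0,0,0,0.23,-0.21,-0.007,0],[0,0,0,0.23,-0.21,-0.007,0],[0,0,0.159,0,0,0,0],[0,0,0,0,0,0,0],[0,0,0,0,0,0,0]]

```text
clock: 3.5
eef_pos: [596.0, 35.9, 249.1]
tool_rot: [3.14, 0.001, 0.131]
force: [-0.4, 0.0, -0.4]
width: 85.5
gripper_force: 0.0
```

```bash
python3 - <<'E'
from h import *
p=shot('wrist','w1.png')
for k,z in dict(lid_tab=64,kit_lid=64).items():
    for r in ctrl.recognise(p,k)[:2]: print(k,np.round(r['centre'],0),round(r['score'],2),ray(p,r['centre'],z).round(0)[:2])
go([596,38,250],0.13)
print(proj(p,[596,36,64]))
E
```

```text
lid_tab [249. 222.] 0.94 [526.  36.]
kit_lid [251. 223.] 0.97 [525.  33.]
pos [596.1  35.5 249.3] rot [3.141 0.    0.129] | shift x1: [ 0.001 -0.017 -0.004]
turn x1: [ 0.001  0.    -0.001]
[np.float64(255.9), np.float64(168.3)]
```

View pics/w1.png

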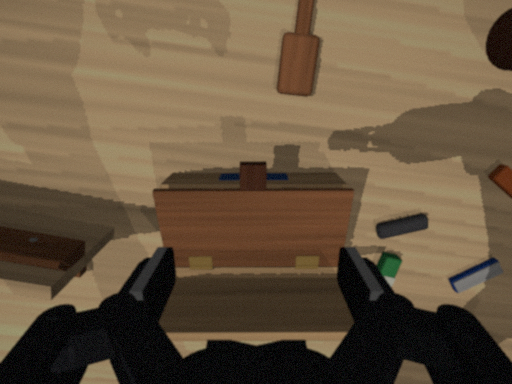

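The lid is level in the view (front corners (154,189) and (352,189)), so the yaw matches. The tab is at columns 240–266, rows 163–189.

```bash
python3 - <<'E'
from h import *
p=shot('wrist')
for n,u in dict(FL=(154,189),FR=(352,189),tabend=(253,163),tabbase=(253,189),tl=(240,175),tr=(266,175),hingeL=(175,267),hingeR=(343,267)).items(): print(n,ray(p,u,64).round(1)[:2])
for X in ([596,38,60],): go(X,0.13)
E
```

```text
FL [554.7 154.4]
FR [585.6 -82.7]
tabend [602.  40.]
tabbase [570.2  35.9]
tl [585.6  53.4]
tr [589.6  22.8]
hingeL [448.  125.1]
hingeR [476.9 -96.9]
pos [596.2  35.6 249.4] rot [ 3.141 -0.     0.129] | shift x4: [ 0.    -0.004  0.316]
turn x1: [ 0.    -0.    -0.001]
```

Request:
step_arm:
  series:
    - [[0,0.178,0,0,0,0.3,0],[0,0,0,0,0,0,0],[0,0,0,0,0,0,0]]

```text
clock: 4.0
eef_pos: [597.0, 36.4, 216.8]
tool_rot: [3.141, -0.095, 0.129]
force: [0.2, 0.2, 1.2]
width: 85.0
gripper_force: 0.0
```

Request:
step_arm:
  series:
    - [[0,-0.121,0,0,0,0,0],[0,0,0,-0.051,-0.017,0,0],[0,0,0,0,0,0.233,0],[0,0,0,0,0,0.233,0],[0,0,0,0,0,0.233,0],[0,0,0,0,0,0.233,0],[0,0,0,0,0,0.233,0],[0,0,0,0,0,0,0],[0,0,0,0,0,0,0]]

```text
clock: 4.9
eef_pos: [591.2, 38.8, 42.6]
tool_rot: [3.142, -0.004, 0.13]
force: [0.5, 0.1, 0.8]
width: 85.4
gripper_force: 0.0
```

```bash
python3 - <<'E'
from h import *
p=shot('wrist','w2.png'); go([589,38,42],0.13)
print(proj(p,[589,38,64]))
E
```

```text
pos [591.9  38.8  43.5] rot [ 3.141 -0.006  0.13 ] | shift x1: [-0.02   0.003  0.01 ]
turn x1: [ 0.    -0.007 -0.   ]
[np.float64(257.6), np.float64(277.0)]
```

View pics/w2.png

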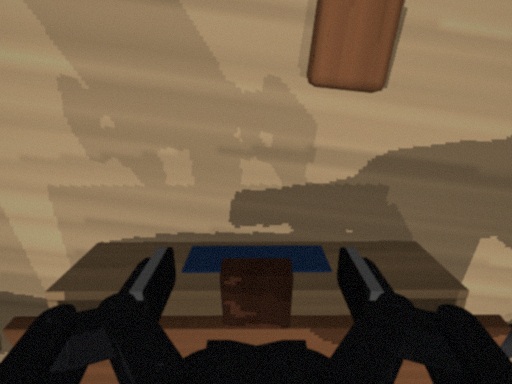

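The tab is centred between the fingers (columns 221–292). Closing on it and checking.

Request:
step_arm:
  series:
    - [[0,-0.007,0,-0.02,0,0,0.4],[0,0,0,0,0,0,1],[0,0,0,0,0,0,1],[0,0,0,0,0,0,1],[0,0,0,0,0,0,1],[0,0,0,0,0,0,1]]

```text
clock: 5.55
eef_pos: [587.5, 38.2, 41.8]
tool_rot: [3.141, 0.002, 0.13]
force: [0.4, 0.3, 0.1]
width: 29.1
gripper_force: 59.0
```

```bash
python3 - <<'E'
from h import *
p=shot('wrist'); print(ray(p,(257,265),64),ray(p,(257,325),64)); p=shot('top');
for k in ('kit_lid','lid_tab'): print([(r['centre'],r['score']) for r in ctrl.recognise(p,k)[:2]])
E
```

```text
[592.79288347  38.76550195  64.        ] [556.36198527  33.93032412  64.        ]
[([264.0, 205.8], 0.57)]
[([264.9, 206.8], 0.86), ([310.1, 209.3], 0.68)]
```

Request:
step_arm:
  series:
    - [[0,0.111,0,0.0094,0,-0.0784,1],[0,0.111,0,0.0094,0,-0.0784,1],[0,0.111,0,0.0094,0,-0.0784,1],[0,0.111,0,0.0094,0,-0.0784,1],[0,0,0,0,0,0,1]]

```text
clock: 6.25
eef_pos: [579.6, 30.5, 66.5]
tool_rot: [3.124, -0.187, 0.126]
force: [1.1, 2.2, 0.1]
width: 29.1
gripper_force: 59.5
```

```bash
python3 - <<'E'
from h import *
s=ctrl.read_state();print(s['qpos'].round(3),s['eef_pos'].round(1),s['tool_rot'].round(3))
E
```

```text
[-0.013  0.71  -0.145  2.025  0.458  0.249 -1.995] [579.6  30.5  66.5] [ 3.124 -0.187  0.126]
```

Joint 6 sits at its lower limit, so the tool can't tilt outward. The hinge holds the lid, so I'll let go, tilt the tool inward (coming from the front) and regrip.

Request:
step_arm:
  series:
    - [[0,0,0,0,0,0,0],[0,0,0,0,0,0,0],[0,0,0,0,0,0,0],[0,0,0,0,0,0,0],[0,0,0,0,0,-0.2,0],[0,0,0,0,0,-0.3,0],[0,0,0,0.1,0,-0.3,0],[0,-0.111,0,0.2,0,0,0],[0,-0.111,0,0.2,0,0,0],[0,-0.111,0,0,0,0,0],[0,-0.111,0,0,0,0,0],[0,-0.111,0,0,0,0,0]]

```text
clock: 7.45
eef_pos: [630.6, 38.9, 195.2]
tool_rot: [3.123, 0.255, 0.12]
force: [-0.6, 0.1, -0.2]
width: 85.3
gripper_force: 0.0
```

Request:
step_arm:
  series:
    - [[0,-0.111,0,0,0,0,0],[0,-0.111,0,0,0,0,0],[0,-0.111,0,0,0,0,0],[0,-0.111,0,0,0,0,0],[0,-0.111,0,0,0,0,0],[0,-0.111,0,0,0,0,0],[0,-0.111,0,0,0,0,0],[0,0,0,0,0,0,0]]

```text
clock: 8.25
eef_pos: [611.7, 33.6, 182.2]
tool_rot: [3.1, 0.793, 0.095]
force: [0.1, 0.1, -0.3]
width: 85.2
gripper_force: 0.0
```

```bash
python3 - <<'E'
from h import *
s=ctrl.read_state();print(s['qpos'].round(3),s['eef_pos'].round(1),s['tool_rot'].round(3))
p=shot('wrist','w3.png'); a=shot('scene');b=shot('top')
np.savez('w3.npz',R=p['R'],t=p['t'])
c=np.hstack([cv2.resize(p['img'],(400,300)),cv2.resize(a['img'][120:260,170:357],(400,300),interpolation=3)])[:,:,::-1]
cv2.imwrite('pics/c3.png',c)
cv2.imwrite('pics/t3.png',cv2.resize(b['img'][160:260,190:330,::-1],None,fx=5,fy=5,interpolation=3))
E
```

```text
[-0.165  1.14   0.152  0.826 -0.065  1.973 -1.502] [611.7  33.6 182.2] [3.1   0.793 0.095]
```

View pics/c3.png

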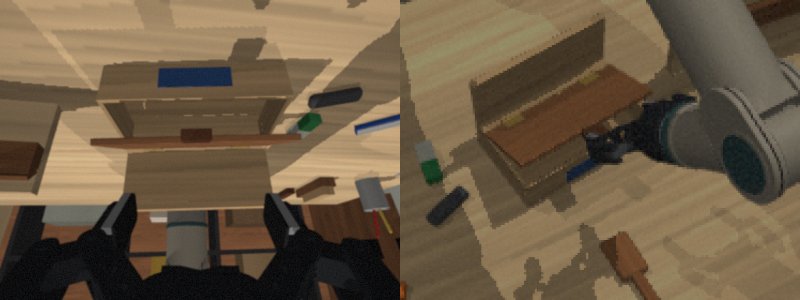

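```bash
python3 - <<'E'
from h import *
p=shot('wrist')
for X in ([576,30,83],[576,30,90],[585,30,83]): print(proj(p,X))
for z in (78,83,88,95): print(z,ray(p,(252,172),z).round(1))
# lid front-edge corners in c3: (91,145),(300,137)
for u in ((91,141),(300,135)): print(ray(p,(u[0]*1.28,u[1]*1.28),88).round(1))
# plate top corners on back
for u in ((124,205),(273,209)): print(ray(p,(u[0]*1.28,u[1]*1.28),158).round(1))
t=shot('scene')
for X in ([576,30,83],[576,30,95]): print(proj(t,X))
E
```

```text
[np.float64(256.4), np.float64(142.2)]
[np.float64(256.6), np.float64(149.1)]
[np.float64(257.8), np.float64(135.6)]
78 [516.8  26.8  78. ]
83 [525.5  27.9  83. ]
88 [534.2  29.   88. ]
95 [546.3  30.4  95. ]
[504.2 162.   88. ]
[ 545.1 -100.8   88. ]
[452.4 121.1 158. ]
[ 432.4 -102.7  158. ]
[np.float64(260.9), np.float64(187.9)]
[np.float64(261.0), np.float64(185.8)]
```

View pics/t3.png

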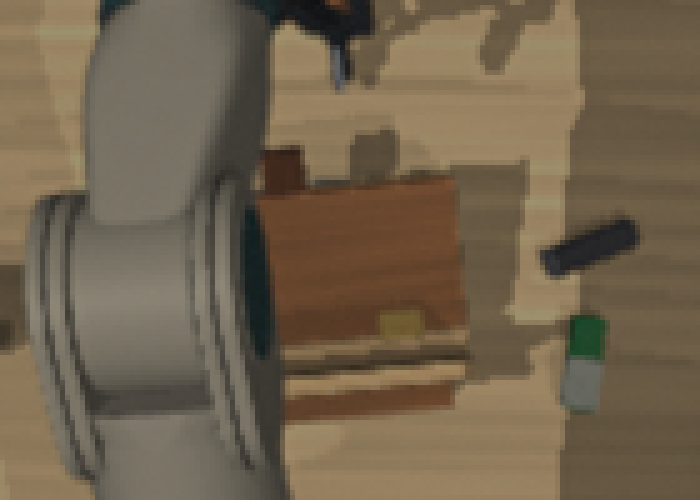

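```bash
cat >> h.py <<'E'
def tri(obs):
    A=np.zeros((3,3));b=np.zeros(3)
    for p,uv in obs:
        c=ray(p,uv,0);d=ray(p,uv,100)-c;d/=np.linalg.norm(d);P=np.eye(3)-np.outer(d,d);A+=P;b+=P@c
    X=np.linalg.solve(A,b);return X.round(1),[proj(p,X) for p,_ in obs]
E
python3 - <<'E'
from h import *
w=shot('wrist');t=shot('top')
T=lambda u,v:(u/5+190-.4,v/5+160-.4)
C=lambda u,v:(u*1.28,v*1.28)
print('tab',tri([(w,C(197,134)),(t,T(283,168))]))
print('lid FR',tri([(w,C(300,136)),(t,T(455,180))]))
print('plate R',tri([(w,C(273,207)),(t,T(467,362))]))
print(ray(t,T(467,352),158),ray(t,T(283,375),158))
E
```

```text
tab (array([574.8,  32.4, 111.2]), [[np.float64(253.8), np.float64(171.4)], [np.float64(245.8), np.float64(193.2)]])
lid FR (array([568. , -86.6, 102.9]), [[np.float64(386.0), np.float64(173.7)], [np.float64(280.2), np.float64(195.9)]])
plate R (array([447.1, -95.9, 158.2]), [[np.float64(349.1), np.float64(265.0)], [np.float64(283.1), np.float64(232.0)]])
[453.59129168 -95.53125924 158.        ] [436.03063262  26.29074753 158.        ]
```

```bash
cat >> h.py <<'E'
def gor(tgt,rpy,mx=45):
    s=ctrl.read_state();M=Ro.from_euler('xyz',s['tool_rot']);N=Ro.from_euler('xyz',rpy)
    r=(M.inv()*N).as_rotvec();d=N.inv().apply(np.array(tgt)-s['eef_pos']);n=max(1,int(np.ceil(np.linalg.norm(d)/mx)))
    print('pos',s['eef_pos'].round(1),'rot',s['tool_rot'].round(3),'turn first',(r/(np.pi/4)).round(3),'then shift x%d'%n,(d/n/150).round(3))
E
python3 - <<'E'
from h import *
gor([633,39,165],[np.pi,.77,.135])
E
```

```text
pos [612.9  35.8 185.2] rot [3.118 0.786 0.108] turn first [ 0.007  0.021 -0.024] then shift x1 [ 0.191 -0.003  0.002]
```

Request:
step_arm:
  series:
    - [[0.007,0.021,-0.024,0,0,0,0],[0,0,0,0.191,-0.003,0,0],[0,0,0,0,0,0.19,0],[0,0,0,0,0,0.19,0],[0,0,0,0,0,0,0],[0,0,0,0,0,0,0]]

```text
clock: 9.2
eef_pos: [592.3, 32.9, 123.5]
tool_rot: [3.139, 0.769, 0.133]
force: [0.5, 0.7, 0.6]
width: 85.5
gripper_force: 0.0
```

```bash
python3 - <<'E'
from h import *
p=shot('wrist','w4.png'); gor([571,31.5,104],[np.pi,.77,.135])
print(proj(p,[575,32,109]))
E
```

```text
pos [593.2  32.9 123.9] rot [3.138 0.767 0.133] turn first [ 0.002 -0.004 -0.002] then shift x1 [-0.014 -0.011  0.198]
[np.float64(254.0), np.float64(235.7)]
```

View pics/w4.png

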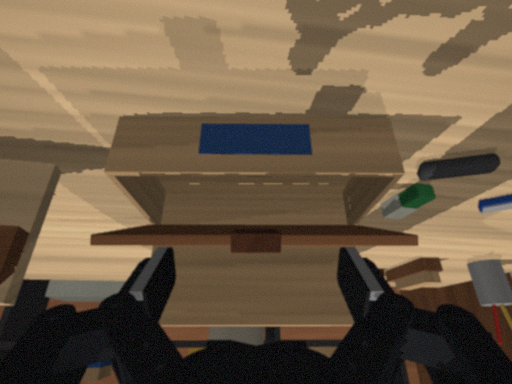

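Tab end at (256,241), centred between the fingers. Move in and close.

Request:
step_arm:
  series:
    - [[0,0,0,-0.025,0,0.1,0],[0,0,0,0,0,0.098,0],[0,0,0,0,0,0,0],[0,0,0,0,0,0,1],[0,0,0,0,0,0,1],[0,0,0,0,0,0,1],[0,0,0,0,0,0,1],[0,0,0,0,0,0,1],[0,0,0,0,0,0,1]]

```text
clock: 10.15
eef_pos: [569.6, 29.9, 104.3]
tool_rot: [3.138, 0.768, 0.132]
force: [2.9, 0.0, 0.9]
width: 28.5
gripper_force: 61.8
```

Request:
step_arm:
  series:
    - [[0,0.111,0,-0.067,0,-0.029,1],[0,0.111,0,-0.067,0,-0.029,1],[0,0.111,0,-0.067,0,-0.029,1],[0,0.111,0,-0.067,0,-0.029,1],[0,0,0,0,0,0,1]]

```text
clock: 10.65
eef_pos: [545.9, 26.2, 144.3]
tool_rot: [3.138, 0.419, 0.133]
force: [-0.6, 0.2, -4.6]
width: 28.7
gripper_force: 61.1
```

Request:
step_arm:
  series:
    - [[0,0,0,0.008,0,0.018,1],[0,0.111,0,-0.067,0,-0.029,1],[0,0.111,0,-0.067,0,-0.027,1],[0,0.111,0,-0.067,0,-0.027,1],[0,0,0,0,0,0,1]]

```text
clock: 11.15
eef_pos: [526.3, 23.7, 162.8]
tool_rot: [3.138, 0.15, 0.134]
force: [4.6, 0.6, 3.3]
width: 28.5
gripper_force: 62.8
```

Request:
step_arm:
  series:
    - [[0,0.111,0,-0.067,0,-0.03,1],[0,0.111,0,-0.067,0,-0.03,1],[0,0.111,0,-0.067,0,-0.03,1],[0,0,0,0,0,0,1]]

```text
clock: 11.55
eef_pos: [499.7, 20.4, 179.7]
tool_rot: [3.138, -0.116, 0.135]
force: [4.1, 1.5, 14.6]
width: 29.1
gripper_force: 63.8
```

```bash
python3 - <<'E'
from h import *
s=ctrl.read_state();print(s['qpos'].round(3))
a=shot('scene');b=shot('top');w=shot('wrist')
c=np.hstack([cv2.resize(w['img'],(400,300)),cv2.resize(a['img'][110:260,160:360],(400,300),interpolation=3)])[:,:,::-1]
c=np.vstack([c,np.zeros((300,800,3),np.uint8)]);c[300:,:400]=cv2.resize(b['img'][160:250,200:320,::-1],(400,300),interpolation=3)
cv2.imwrite('pics/c5.png',c)
E
```

```text
[-0.169  0.447  0.101  2.091 -0.098  0.492 -1.432]
```

View pics/c5.png

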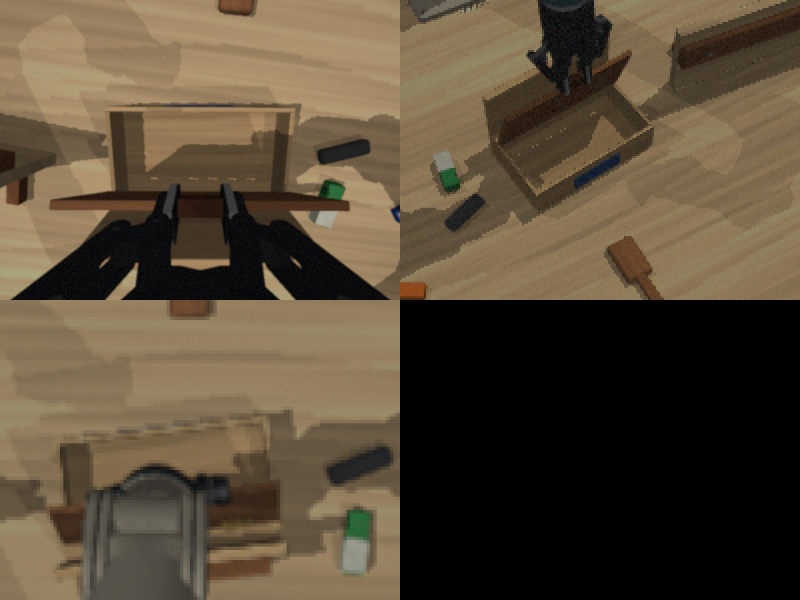

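Request:
step_arm:
  series:
    - [[0,0,0,0,0,-0.025,1],[0,0.111,0,-0.067,0,-0.033,1],[0,0.111,0,-0.067,0,-0.033,1],[0,0,0,0,0,0,1],[0,0,0,0,0,0,1]]

```text
clock: 12.2
eef_pos: [473.1, 16.9, 187.4]
tool_rot: [3.139, -0.271, 0.135]
force: [-2.1, -3.0, 4.0]
width: 28.6
gripper_force: 63.8
```

Request:
step_arm:
  series:
    - [[0,0,0,-0.058,0,-0.016,1],[0,0,0,-0.058,0,-0.014,1],[0,0,0,0,0,0,1]]

```text
clock: 12.5
eef_pos: [459.4, 14.1, 188.5]
tool_rot: [3.136, -0.279, 0.135]
force: [4.9, -1.8, 3.1]
width: 28.7
gripper_force: 63.5
```

Request:
step_arm:
  series:
    - [[0,0,0,0,0,0,0],[0,0,0,0,0,0,0],[0,0,0,0,0,0,0],[0,0,0,0,0,0,0],[0,0,0,0,0,-0.2,0],[0,0,0,0,0,-0.3,0],[0,0,0,0.3,0,0,0],[0,-0.115,0,0.3,0,0,0],[0,-0.115,0,0.3,0,0,0],[0,-0.115,0,0,0,0,0],[0,0,0,0,0,0,0]]

```text
clock: 13.6
eef_pos: [567.8, 30.3, 291.4]
tool_rot: [3.136, -0.002, 0.137]
force: [-1.7, 0.2, 0.5]
width: 85.4
gripper_force: 0.0
```

```bash
python3 - <<'E'
from h import *
p=shot('wrist','w6.png'); s=ctrl.read_state();print(s['qpos'].round(3)); go([520,-165,200],-.3)
for k,z in dict(oil_stone=14,slate_stone=16,diamond_plate=13,polish_bar=20).items():
  for r in ctrl.recognise(p,k)[:2]: print(k,np.round(r['centre'],0),round(r['score'],2),ray(p,r['centre'],z).round(0)[:2])
b=shot('top');cv2.imwrite('pics/t6.png',np.hstack([cv2.resize(p['img'],(400,300)),cv2.resize(b['img'][140:260,190:350],(400,300),interpolation=3)])[:,:,::-1])
E
```

```text
[-0.506  0.505  0.624  1.691 -0.327  1.05  -1.212]
pos [565.7  29.4 291.3] rot [ 3.137e+00 -2.000e-03  1.350e-01] | shift x5: [-0.096  0.248  0.123]
turn x4: [ 0.001 -0.001  0.139]
oil_stone [490. 160.] 0.78 [ 606. -321.]
slate_stone [387. 198.] 0.78 [ 526. -184.]
slate_stone [258. 234.] 0.18 [438.   8.]
diamond_plate [459. 249.] 0.96 [ 453. -332.]
polish_bar [372. 242.] 0.87 [ 449. -179.]
```

View pics/t6.png

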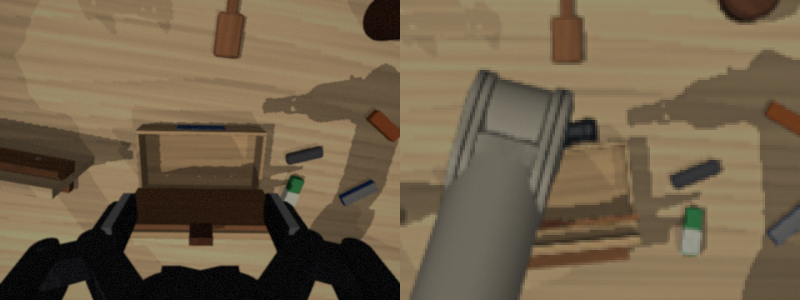

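Lid is leaning back. The box mouth shows in the left panel with front rim (137,130)–(266,128). I'll do numeric measurement from here on (few views left).

```bash
cat >> h.py <<'E'
TOP=dict(oil_stone=14,slate_stone=16,diamond_plate=13,polish_bar=20)
def piece(p,k):
    """centre + length angle(deg) of a piece by recogniser and colour segmentation near it"""
    out=[]
    rs=ctrl.recognise(p,k)
    if not rs: print(k,'none');return
    c=rs[0]['centre'];hsv=cv2.cvtColor(p['img'],cv2.COLOR_RGB2HSV).astype(int);H,S,V=hsv[...,0],hsv[...,1],hsv[...,2]
    wood=(H>9)&(H<28)&(S>50)
    m=(~wood) if k!='oil_stone' else (S>170)&(H<14)
    g=np.array([ray(p,(u,v),TOP[k])[:2] for v in range(384) for u in range(512)] ).reshape(384,512,2)
    X=ray(p,c,TOP[k])[:2]; m=m&(np.hypot(*(g-X).transpose(2,0,1))<60)
    n,l,st,ce=cv2.connectedComponentsWithStats(m.astype(np.uint8))
    print(k,round(rs[0]['score'],2),'net',X.round(0),end=' ')
    if n>1:
        i=1+np.argmax(st[1:,4]);q=g[l==i].astype(np.float32);r=cv2.minAreaRect(q)
        (w,h),a=r[1],r[2]
        if w<h:a+=90
        print('rect',np.round(r[0],0),np.round(sorted(r[1]),0),'ang',round((a+90)%180-90,1),end='')
    print()
E
python3 - <<'E'
from h import *
p=shot('wrist')
for n,u in dict(FL=(137,130),FR=(266,128)).items(): print(n,ray(p,(u[0]*1.28,u[1]*1.28),56).round(1))
for k in TOP: piece(p,k)
# plate/lid
print('mouth rear (lid foot) ',[ray(p,(u*1.28,190*1.28),70).round(0) for u in (135,264)])
E
```

```text
FL [539.6 136.4  56. ]
FR [573.1 -85.4  56. ]
oil_stone 0.7 net [ 604. -319.] rect [ 605. -325.] [25. 79.] ang 60.7
slate_stone 0.83 net [ 527. -181.] rect [ 525. -187.] [23. 71.] ang -66.5
diamond_plate 0.78 net [ 450. -329.] rect [ 457. -328.] [35. 76.] ang -50.6
polish_bar 0.88 net [ 449. -180.] rect [ 435. -163.] [75. 92.] ang 0.0
mouth rear (lid foot)  [array([429., 132.,  70.]), array([ 461., -104.,   70.])]
```

```bash
python3 - <<'E'
from h import *
go([526,-185,110],-1.22)
E
```

```text
pos [565.   29.7 293. ] rot [ 3.139 -0.004  0.135] | shift x6: [-0.076  0.23   0.204]
turn x10: [-0.    -0.001  0.173]
```

Request:
step_arm:
  series:
    - [[0,0,0,-0.076,0.23,0.204,0],[0,0,0,-0.076,0.23,0.204,0],[0,0,0,-0.076,0.23,0.204,0],[0,0,0,-0.076,0.23,0.204,0],[0,0,0,-0.076,0.23,0.204,0],[0,0,0,-0.076,0.23,0.204,0]]

```text
clock: 14.75
eef_pos: [525.9, -186.3, 108.4]
tool_rot: [3.138, -0.004, 0.135]
force: [0.9, 0.6, 0.3]
width: 85.0
gripper_force: 0.0
```

Request:
step_arm:
  series:
    - [[0,0,0.173,0,0,0,0],[0,0,0.173,0,0,0,0],[0,0,0.173,0,0,0,0],[0,0,0.173,0,0,0,0],[0,0,0.173,0,0,0,0],[0,0,0.173,0,0,0,0],[0,0,0.173,0,0,0,0],[0,0,0.173,0,0,0,0],[0,0,0.173,0,0,0,0],[0,0,0.173,0,0,0,0],[0,0,0,0,0,0,0]]

```text
clock: 15.85
eef_pos: [526.1, -185.0, 109.2]
tool_rot: [-3.14, -0.004, -1.224]
force: [0.4, 0.1, -0.6]
width: 85.4
gripper_force: 0.0
```

```bash
python3 - <<'E'
from h import *
p=shot('wrist','w7.png');t=shot('top')
piece(p,'slate_stone')
for k in TOP: piece(t,k)
go([526,-185,4],-1.22)
E
```

```text
slate_stone 0.81 net [ 527. -193.] rect [ 523. -194.] [22. 71.] ang -67.4
oil_stone 0.57 net [ 605. -338.] rect [ 605. -329.] [22. 72.] ang 61.7
slate_stone none
diamond_plate 0.61 net [ 450. -320.] rect [ 455. -332.] [28. 77.] ang -49.3
polish_bar none
pos [ 526.  -185.2  109.5] rot [-3.139e+00 -3.000e-03 -1.223e+00] | shift x3: [-0.001  0.001  0.234]
turn x1: [-0.004 -0.004 -0.004]
```

Request:
step_arm:
  series:
    - [[0,0,0,0.04,0.02,0,0],[0,0,0,0,0,0.234,0],[0,0,0,0,0,0.234,0],[0,0,0,0,0,0.228,0],[0,0,0,0,0,0,0.5],[0,0,0,0,0,0,1],[0,0,0,0,0,0,1],[0,0,0,0,0,0,1],[0,0,0,0,0,0,1],[0,0,0,0,0,0,1],[0,0,0,0,0,0,1]]

```text
clock: 17.3
eef_pos: [526.6, -192.7, 6.9]
tool_rot: [-3.137, -0.006, -1.224]
force: [-2.1, 0.8, 5.9]
width: 22.2
gripper_force: 59.2
```

Request:
step_arm:
  series:
    - [[0,0,0,0,0,-0.3,1],[0,0,0,0,0,-0.3,1],[0,0,0,0,0,-0.3,1],[0,0,-0.173,0,0,-0.3,1],[0,0,-0.173,0,0,-0.15,1],[0,0,-0.173,0,0,0,1],[0,0,-0.173,0,0,0,1],[0,0,-0.173,0,0,0,1],[0,0,-0.173,0,0,0,1],[0,0,-0.173,0,0,0,1],[0,0,-0.173,0,0,0,1],[0,0,-0.173,0,0,0,1]]

```text
clock: 18.5
eef_pos: [524.8, -191.7, 208.5]
tool_rot: [3.139, -0.005, 0.004]
force: [0.5, 0.4, -0.9]
width: 22.0
gripper_force: 59.3
```

```bash
python3 - <<'E'
from h import *
s=ctrl.read_state();print(s['width'])
go([510,-54,150],.15)
E
```

```text
22.009228779934322
pos [ 524.8 -191.7  208.5] rot [ 3.139 -0.005  0.004] | shift x4: [-0.024 -0.23   0.097]
turn x2: [ 0.002 -0.003 -0.093]
```

Request:
step_arm:
  series:
    - [[0,0,0,-0.024,-0.23,0.097,1],[0,0,0,-0.024,-0.23,0.097,1],[0,0,0,-0.024,-0.23,0.097,1],[0,0,0,-0.024,-0.23,0.097,1],[0,0,-0.093,0,0,0,1],[0,0,-0.093,0,0,0,1],[0,0,0,0,0,0.227,1],[0,0,0,0,0,0.227,1],[0,0,0,0,0,0.227,1],[0,0,0,0,0,0.22,1],[0,0,0,0,0,0,1]]

```text
clock: 19.6
eef_pos: [511.6, -54.1, 12.8]
tool_rot: [3.139, -0.003, 0.145]
force: [0.7, 0.6, -0.3]
width: 22.0
gripper_force: 67.2
```

Request:
step_arm:
  series:
    - [[0,0,0,0,0,0,0.62],[0,0,0,0,0,0,0.62],[0,0,0,0,0,0,0.62],[0,0,0,0,0,0,0.62],[0,0,0,0,0,-0.15,0.62],[0,0,0,0,0,-0.3,0.62],[0,0,0,0,0,-0.3,0.3],[0,0,0,0,0,-0.3,0],[0,0,0,0,0,-0.15,0],[0,0,0,0,0,0,0]]

```text
clock: 20.6
eef_pos: [512.9, -54.0, 197.3]
tool_rot: [3.137, -0.011, 0.145]
force: [0.7, 0.4, 0.0]
width: 85.6
gripper_force: 0.0
```

```bash
python3 - <<'E'
from h import *
p=shot('wrist','w8.png')
for k in TOP: piece(p,k)
piece(shot('top'),'polish_bar')
go([442,-188,110],-.08)
E
```

```text
oil_stone 0.86 net [ 609. -309.] rect [ 607. -319.] [27. 66.] ang 61.3
slate_stone 0.76 net [511. -51.] rect [510. -54.] [22. 72.] ang 7.7
diamond_plate 0.93 net [ 454. -330.] rect [ 457. -327.] [34. 77.] ang -49.6
polish_bar 0.78 net [ 452. -178.] rect [ 438. -185.] [51. 88.] ang 22.0
polish_bar 0.53 net [ 439. -190.] rect [ 439. -186.] [28. 70.] ang -4.5
pos [509.9 -53.6 192.6] rot [ 3.139e+00 -1.000e-03  1.450e-01] | shift x4: [-0.144  0.205  0.138]
turn x2: [ 0.002 -0.001  0.143]
```

Request:
step_arm:
  series:
    - [[0,0,0,-0.043,0.295,0,0],[0,0,0,-0.043,0.295,0,0],[0,0,0,-0.043,0.295,0,0],[0,0,0,-0.235,-0.034,0,0],[0,0,0,-0.235,-0.034,0,0],[0,0,0.143,0,0,0,0],[0,0,0.143,0,0,0,0],[0,0,0,0,0,0.3,0],[0,0,0,0,0,0.3,0],[0,0,0,0,0,0,0]]

```text
clock: 21.95
eef_pos: [436.0, -186.2, 99.4]
tool_rot: [-3.14, 0.007, -0.08]
force: [-0.5, 0.1, 0.1]
width: 85.6
gripper_force: 0.0
```

```bash
python3 - <<'E'
from h import *
p=shot('wrist','w9.png')
piece(p,'polish_bar')
go([439,-187,6],-.08)
E
```

```text
polish_bar 0.76 net [ 442. -186.] rect [ 442. -186.] [26. 71.] ang -3.5
pos [ 439.  -188.5  103.6] rot [ 3.14e+00 -1.00e-03 -8.10e-02] | shift x3: [-0.001 -0.004  0.217]
turn x1: [ 0.003 -0.002 -0.001]
```

Request:
step_arm:
  series:
    - [[0,0,0,0,0,0.217,0],[0,0,0,0,0,0.217,0],[0,0,0,0,0,0.21,0],[0,0,0,0,0,0,0.5],[0,0,0,0,0,0,1],[0,0,0,0,0,0,1],[0,0,0,0,0,0,1],[0,0,0,0,0,0,1],[0,0,0,0,0,0,1],[0,0,0,0,0,0,1]]

```text
clock: 23.05
eef_pos: [441.4, -188.7, 9.3]
tool_rot: [3.139, -0.007, -0.079]
force: [-0.3, 1.0, 11.8]
width: 24.3
gripper_force: 59.0
```

Request:
step_arm:
  series:
    - [[0,0,0,0,0,-0.3,1],[0,0,0,0,0,-0.3,1],[0,0,0,0,0,-0.3,1],[0,0,0,0,0,-0.3,1],[0,0,0,0.209,-0.017,0,1],[0,0,0,0.209,-0.017,0,1],[0,0,0,-0.024,-0.299,0,1],[0,0,0,-0.024,-0.299,0,1],[0,0,0,-0.024,-0.299,0,1],[0,0,0,-0.024,-0.299,0,1],[0,0,-0.146,0,0,0,1],[0,0,-0.146,0,0,0,1]]

```text
clock: 24.25
eef_pos: [502.2, -4.9, 187.8]
tool_rot: [3.139, -0.004, 0.16]
force: [0.8, -0.6, -0.8]
width: 23.9
gripper_force: 59.9
```

```bash
python3 - <<'E'
from h import *
go([502.5,-7,15],.15)
E
```

```text
pos [502.2  -4.9 187.8] rot [ 3.139 -0.004  0.16 ] | shift x4: [-0.001  0.003  0.288]
turn x1: [ 0.003 -0.005  0.012]
```

Request:
step_arm:
  series:
    - [[0,0,0.012,0,0.01,0.285,1],[0,0,0,0,0,0.285,1],[0,0,0,0,0,0.285,1],[0,0,0,0,0,0.285,1],[0,0,0,0,0,0,1],[0,0,0,0,0,0,0.62],[0,0,0,0,0,0,0.61],[0,0,0,0,0,0,0.6],[0,0,0,0,0,0,0.6],[0,0,0,0,0,-0.15,0.6],[0,0,0,0,0,-0.3,0.6],[0,0,0,0,0,-0.3,0.3]]

```text
clock: 25.45
eef_pos: [502.0, -9.4, 130.0]
tool_rot: [3.139, -0.002, 0.14]
force: [0.9, -0.5, 0.3]
width: 47.5
gripper_force: 0.0
```

Request:
step_arm:
  series:
    - [[0,0,0,0,0,-0.3,0],[0,0,0,0,0,-0.3,0],[0,0,0,0,0,-0.2,0],[0,0,0,0,0,0,0]]

```text
clock: 25.85
eef_pos: [504.8, -9.5, 253.1]
tool_rot: [3.138, -0.012, 0.141]
force: [-0.6, -0.6, 0.5]
width: 85.1
gripper_force: 0.0
```

```bash
python3 - <<'E'
from h import *
p=shot('wrist','w10.png');t=shot('top')
for k in TOP: piece(p,k)
for k in TOP: piece(t,k)
go([456,-330,210],2.28)
E
```

```text
oil_stone 0.97 net [ 609. -311.] rect [ 606. -320.] [27. 69.] ang 61.0
slate_stone 0.98 net [510. -48.] rect [499. -10.] [27. 72.] ang 7.2
diamond_plate 0.62 net [ 455. -332.] rect [ 457. -327.] [33. 77.] ang -49.7
polish_bar 0.78 net [499.  -7.] rect [500. -10.] [26. 72.] ang 7.2
oil_stone none
slate_stone none
diamond_plate 0.53 net [ 445. -331.] rect [ 455. -332.] [28. 76.] ang -49.3
polish_bar none
pos [502.   -9.3 247.9] rot [ 3.138e+00 -2.000e-03  1.400e-01] | shift x7: [-0.086  0.296  0.037]
turn x16: [ 0.    0.   -0.17]
```

Request:
step_arm:
  series:
    - [[0,0,0,-0.086,0.296,0.037,0],[0,0,0,-0.086,0.296,0.037,0],[0,0,0,-0.086,0.296,0.037,0],[0,0,0,-0.086,0.296,0.037,0],[0,0,0,-0.086,0.296,0.037,0],[0,0,0,-0.086,0.296,0.037,0],[0,0,0,-0.086,0.296,0.037,0],[0,0,-0.17,0,0,0,0],[0,0,-0.17,0,0,0,0],[0,0,-0.17,0,0,0,0],[0,0,-0.17,0,0,0,0],[0,0,-0.17,0,0,0,0]]

```text
clock: 27.55
eef_pos: [456.2, -329.7, 209.9]
tool_rot: [3.138, -0.0, 0.813]
force: [-0.9, -0.3, -0.7]
width: 85.4
gripper_force: 0.0
```

Request:
step_arm:
  series:
    - [[0,0,-0.17,0,0,0,0],[0,0,-0.17,0,0,0,0],[0,0,-0.17,0,0,0,0],[0,0,-0.17,0,0,0,0],[0,0,-0.17,0,0,0,0],[0,0,-0.17,0,0,0,0],[0,0,-0.17,0,0,0,0],[0,0,-0.17,0,0,0,0],[0,0,-0.17,0,0,0,0],[0,0,-0.17,0,0,0,0],[0,0,-0.17,0,0,0.3,0],[0,0,0,0,0,0.3,0]]

```text
clock: 28.75
eef_pos: [457.9, -330.9, 120.3]
tool_rot: [3.139, 0.008, 2.279]
force: [0.5, 0.2, -0.3]
width: 85.3
gripper_force: 0.0
```

```bash
python3 - <<'E'
from h import *
p=shot('wrist','w11.png')
piece(p,'diamond_plate')
go([456,-330,5],2.28)
E
```

```text
diamond_plate 0.64 net [ 453. -329.] rect [ 452. -332.] [26. 75.] ang -50.4
pos [ 452.7 -327.3  115. ] rot [-3.14  -0.008  2.276] | shift x3: [-0.011  0.002  0.244]
turn x1: [-0.003 -0.01  -0.005]
```

Request:
step_arm:
  series:
    - [[0,0,0,-0.02,0,0.244,0],[0,0,0,0,0,0.244,0],[0,0,0,0,0,0.235,0],[0,0,0,0,0,0,0.5],[0,0,0,0,0,0,1],[0,0,0,0,0,0,1],[0,0,0,0,0,0,1],[0,0,0,0,0,0,1],[0,0,0,0,0,0,1],[0,0,0,0,0,0,1]]

```text
clock: 29.85
eef_pos: [459.5, -333.2, 13.1]
tool_rot: [3.14, 0.006, 2.276]
force: [-1.1, -0.1, 7.8]
width: 0.1
gripper_force: 3.9
```

Request:
step_arm:
  series:
    - [[0,0,0,0,0,-0.3,1],[0,0,0,0,0,-0.3,1],[0,0,0,0,0,-0.3,1],[0,0,0,0,0,-0.3,1],[0,0,0.17,0,0,-0.3,1],[0,0,0.17,0,0,0,1],[0,0,0.17,0,0,0,1],[0,0,0.17,0,0,0,1],[0,0,0.17,0,0,0,1],[0,0,0.17,0,0,0,1],[0,0,0.17,0,0,0,1],[0,0,0.17,0,0,0,1]]

```text
clock: 31.05
eef_pos: [458.2, -331.5, 237.0]
tool_rot: [3.137, 0.001, 1.203]
force: [-0.9, 0.0, -1.0]
width: -0.0
gripper_force: 0.0
```

Request:
step_arm:
  series:
    - [[0,0,0.17,0,0,0,1],[0,0,0.17,0,0,0,1],[0,0,0.17,0,0,0,1],[0,0,0.17,0,0,0,1],[0,0,0.17,0,0,0,1],[0,0,0.17,0,0,0,1],[0,0,0.17,0,0,0,1],[0,0,0.17,0,0,0,1],[0,0,0,0,0,0,1]]

```text
clock: 31.95
eef_pos: [458.3, -331.4, 236.8]
tool_rot: [3.139, -0.003, 0.14]
force: [1.2, 0.5, -0.3]
width: 0.1
gripper_force: 0.0
```

```bash
python3 - <<'E'
from h import *
go([495.5,40.5,220],.15)
E
```

```text
pos [ 458.3 -331.4  236.8] rot [ 3.139e+00 -3.000e-03  1.400e-01] | shift x8: [ 0.074 -0.303  0.013]
turn x1: [ 0.004 -0.004 -0.012]
```

Missed: the fingers shut on nothing. Checking where the plate is.

```bash
python3 - <<'E'
from h import *
p=shot('wrist','w12.png');t=shot('top','t12.png');s=shot('scene','s12.png')
for q in (p,t,s):
  for k in ('diamond_plate','oil_stone'): piece(q,k)
cv2.imwrite('pics/c12.png',np.hstack([p['img'],cv2.resize(cv2.imread('pics/w11.png'),(288,216))[:,:,::-1].copy() if 0 else np.vstack([cv2.resize(cv2.imread('pics/w11.png')[:,:,::-1],(288,216)),np.zeros((168,288,3),np.uint8)])])[:,:,::-1])
E
```

```text
diamond_plate 0.61 net [ 453. -334.] rect [ 455. -333.] [27. 76.] ang -50.0
oil_stone 0.42 net [465. -58.] rect [448. -56.] [4. 5.] ang -5.7
diamond_plate none
oil_stone 0.59 net [ 599. -335.] rect [ 605. -329.] [21. 72.] ang 61.0
diamond_plate 0.73 net [ 470. -333.] rect [ 459. -334.] [30. 78.] ang -49.2
oil_stone 0.54 net [ 606. -333.] rect [ 608. -331.] [26. 75.] ang 62.3
```

View pics/c12.png

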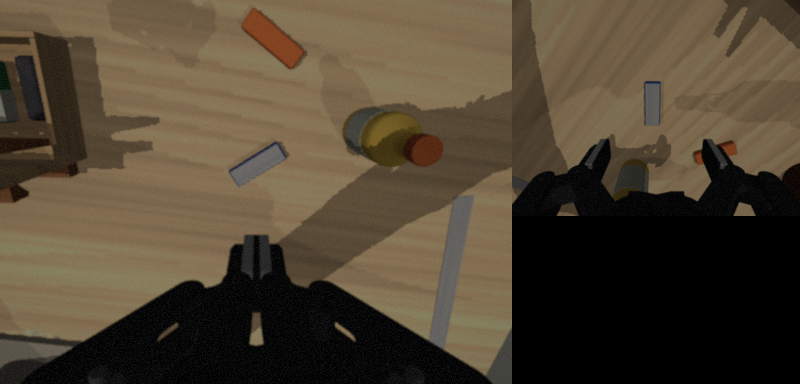

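The plate hasn't moved, at (258,163). The fingers closed on its top face, so I have to go lower (TCP near 1 mm).

Request:
step_arm:
  series:
    - [[0,0,-0.17,0,0,0,0],[0,0,-0.17,0,0,0,0],[0,0,-0.17,0,0,0,0],[0,0,-0.17,0,0,0,0],[0,0,-0.17,0,0,0,0],[0,0,-0.17,0,0,0,0],[0,0,-0.17,0,0,0,0],[0,0,-0.17,0,0,0,0],[0,0,-0.17,0,0,0,0],[0,0,-0.17,0,0,0,0],[0,0,-0.17,0,0,0,0],[0,0,-0.17,0,0,0,0]]

```text
clock: 33.6
eef_pos: [458.2, -332.0, 236.9]
tool_rot: [3.138, 0.003, 1.748]
force: [-0.1, 0.1, 0.4]
width: 85.4
gripper_force: 0.0
```

Request:
step_arm:
  series:
    - [[0,0,-0.17,0,0,0,0],[0,0,-0.17,0,0,0,0],[0,0,-0.17,0,0,0,0],[0,0,-0.17,0,0,0,0],[0,0,0,0,0,0.3,0],[0,0,0,0,0,0.3,0],[0,0,0,0,0,0.3,0],[0,0,0,0,0,0.3,0],[0,0,0,0,0,0,0],[0,0,0,0,0,0,0]]

```text
clock: 34.6
eef_pos: [458.8, -332.3, 57.0]
tool_rot: [3.141, 0.003, 2.277]
force: [0.7, -0.4, 0.7]
width: 85.5
gripper_force: 0.0
```

```bash
python3 - <<'E'
from h import *
p=shot('wrist')
piece(p,'diamond_plate')
go([455,-333,1],2.28)
E
```

```text
diamond_plate none
pos [ 460.6 -333.6   59.4] rot [3.139 0.009 2.276] | shift x2: [ 0.015 -0.014  0.195]
turn x1: [ 0.003  0.011 -0.004]
```

Request:
step_arm:
  series:
    - [[0,0,0,0.015,-0.018,0,0],[0,0,0,0,0,0.187,0],[0,0,0,0,0,0.187,0],[0,0,0,0,0,0,0.5],[0,0,0,0,0,0,1],[0,0,0,0,0,0,1],[0,0,0,0,0,0,1],[0,0,0,0,0,0,1],[0,0,0,0,0,0,1],[0,0,0,0,0,0,1]]

```text
clock: 35.7
eef_pos: [456.6, -333.3, 2.7]
tool_rot: [3.14, 0.007, 2.277]
force: [-1.8, 0.8, 8.2]
width: 24.2
gripper_force: 59.1
```

Gripped (24 mm). Carry it to the third slot.

Request:
step_arm:
  series:
    - [[0,0,0,0,0,-0.3,1],[0,0,0,0,0,-0.3,1],[0,0,0,0,0,-0.3,1],[0,0,0,0,0,-0.3,1],[0,0,0.17,0,0,-0.3,1],[0,0,0.17,0,0,0,1],[0,0,0.17,0,0,0,1],[0,0,0.17,0,0,0,1],[0,0,0.17,0,0,0,1],[0,0,0.17,0,0,0,1],[0,0,0.17,0,0,0,1],[0,0,0.17,0,0,0,1]]

```text
clock: 36.9
eef_pos: [454.9, -331.6, 226.6]
tool_rot: [3.136, 0.001, 1.203]
force: [0.5, 0.3, -0.7]
width: 24.2
gripper_force: 59.5
```

Request:
step_arm:
  series:
    - [[0,0,0.17,0,0,0,1],[0,0,0.17,0,0,0,1],[0,0,0.17,0,0,0,1],[0,0,0.17,0,0,0,1],[0,0,0.17,0,0,0,1],[0,0,0.17,0,0,0,1],[0,0,0.17,0,0,0,1],[0,0,0.17,0,0,0,1],[0,0,0.17,0,0,0,1],[0,0,0,0,0,0,1]]

```text
clock: 37.9
eef_pos: [455.0, -331.5, 226.2]
tool_rot: [3.139, -0.004, 0.007]
force: [-0.1, 0.6, -0.9]
width: 24.1
gripper_force: 59.5
```

```bash
python3 - <<'E'
from h import *
go([495.5,40.5,215],.15)
E
```

```text
pos [ 455.  -331.5  226.2] rot [ 3.139 -0.004  0.007] | shift x8: [ 0.036 -0.31   0.009]
turn x2: [ 0.002 -0.002 -0.091]
```

Request:
step_arm:
  series:
    - [[0,0,0,0.288,0,0,1],[0,0,0,0,-0.31,0,1],[0,0,0,0,-0.31,0,1],[0,0,0,0,-0.31,0,1],[0,0,0,0,-0.31,0,1],[0,0,0,0,-0.31,0,1],[0,0,0,0,-0.31,0,1],[0,0,0,0,-0.31,0,1],[0,0,0,0,-0.31,0,1],[0,0,-0.091,0,0,0,1],[0,0,-0.091,0,0,0,1],[0,0,0,0,0,0,1]]

```text
clock: 39.1
eef_pos: [495.5, 41.1, 225.5]
tool_rot: [3.139, -0.004, 0.154]
force: [1.3, -0.3, -0.7]
width: 24.1
gripper_force: 59.6
```

```bash
python3 - <<'E'
from h import *
go([495.5,40.5,11],.15)
E
```

```text
pos [495.5  41.1 225.5] rot [ 3.139 -0.004  0.154] | shift x5: [-0.001  0.     0.286]
turn x1: [ 0.003 -0.005  0.006]
```

Request:
step_arm:
  series:
    - [[0,0,0,0,0,0.286,1],[0,0,0,0,0,0.286,1],[0,0,0,0,0,0.286,1],[0,0,0,0,0,0.286,1],[0,0,0,0,0,0.28,1],[0,0,0,0,0,0,1],[0,0,0,0,0,0,0.62],[0,0,0,0,0,0,0.61],[0,0,0,0,0,0,0.6],[0,0,0,0,0,0,0.6],[0,0,0,0,0,-0.15,0.6],[0,0,0,0,0,-0.3,0.6]]

```text
clock: 40.3
eef_pos: [494.2, 40.1, 78.0]
tool_rot: [3.139, 0.002, 0.15]
force: [0.6, -0.2, 0.7]
width: 33.9
gripper_force: 0.0
```

Request:
step_arm:
  series:
    - [[0,0,0,0,0,-0.3,0.3],[0,0,0,0,0,-0.3,0],[0,0,0,0,0,-0.3,0],[0,0,0,0,0,-0.2,0],[0,0,0,0,0,0,0],[0,0,0,0,0,0,0]]

```text
clock: 40.9
eef_pos: [495.4, 41.0, 244.5]
tool_rot: [3.14, -0.005, 0.151]
force: [1.0, -0.4, -0.2]
width: 85.6
gripper_force: 0.0
```

```bash
python3 - <<'E'
from h import *
p=shot('wrist','w13.png');t=shot('top')
for k in TOP: piece(p,k)
for k in ('oil_stone',): piece(t,k)
go([606,-328,120],1.07)
E
```

```text
oil_stone none
slate_stone 0.63 net [509. -27.] rect [502. -16.] [50. 77.] ang 6.8
diamond_plate 0.79 net [496.  39.] rect [498.  40.] [27. 77.] ang 8.1
polish_bar 0.67 net [503.  -3.] rect [502. -16.] [50. 76.] ang 6.8
oil_stone 0.68 net [ 594. -337.] rect [ 604. -330.] [22. 73.] ang 61.0
pos [495.   40.3 243.1] rot [ 3.138e+00 -2.000e-03  1.500e-01] | shift x9: [0.041 0.282 0.092]
turn x7: [ 0.001  0.    -0.167]
```

Request:
step_arm:
  series:
    - [[0,0,0,0.041,0.282,0.092,0],[0,0,0,0.041,0.282,0.092,0],[0,0,0,0.041,0.282,0.092,0],[0,0,0,0.041,0.282,0.092,0],[0,0,0,0.041,0.282,0.092,0],[0,0,0,0.041,0.282,0.092,0],[0,0,0,0.041,0.282,0.092,0],[0,0,0,0.041,0.282,0.092,0],[0,0,0,0.041,0.282,0.092,0]]

```text
clock: 42.15
eef_pos: [607.5, -329.7, 119.5]
tool_rot: [3.14, -0.002, 0.15]
force: [1.1, -1.0, 0.5]
width: 85.4
gripper_force: 0.0
```

Request:
step_arm:
  series:
    - [[0,0,-0.167,0,0,0,0],[0,0,-0.167,0,0,0,0],[0,0,-0.167,0,0,0,0],[0,0,-0.167,0,0,0,0],[0,0,-0.167,0,0,0,0],[0,0,-0.167,0,0,0,0],[0,0,-0.167,0,0,0,0],[0,0,0,0,0,0,0],[0,0,0,0,0,0,0]]

```text
clock: 43.05
eef_pos: [607.1, -328.2, 120.5]
tool_rot: [3.138, 0.0, 1.064]
force: [0.2, 0.3, -0.4]
width: 85.4
gripper_force: 0.0
```

```bash
python3 - <<'E'
from h import *
p=shot('wrist');piece(p,'oil_stone')
go([605,-329,1],1.07)
E
```

```text
oil_stone 0.83 net [ 603. -325.] rect [ 604. -329.] [23. 75.] ang 61.7
pos [ 607.3 -328.1  120.6] rot [3.138e+00 1.000e-03 1.066e+00] | shift x3: [-0.004 -0.004  0.266]
turn x1: [ 0.005  0.001 -0.006]
```

Request:
step_arm:
  series:
    - [[0,0,0,-0.012,-0.012,0.266,0],[0,0,0,0,0,0.266,0],[0,0,0,0,0,0.266,0],[0,0,0,0,0,0,0.5],[0,0,0,0,0,0,1],[0,0,0,0,0,0,1],[0,0,0,0,0,0,1],[0,0,0,0,0,0,1],[0,0,0,0,0,0,1],[0,0,0,0,0,0,1]]

```text
clock: 44.15
eef_pos: [607.2, -330.1, 4.2]
tool_rot: [3.133, 0.0, 1.068]
force: [-0.8, 0.4, 7.2]
width: 23.0
gripper_force: 60.1
```

Request:
step_arm:
  series:
    - [[0,0,0,0,0,-0.3,1],[0,0,0,0,0,-0.3,1],[0,0,0,0,0,-0.3,1],[0,0,0,0,0,-0.3,1],[0,0,0.167,0,0,-0.3,1],[0,0,0.167,0,0,0,1],[0,0,0.167,0,0,0,1],[0,0,0.167,0,0,0,1],[0,0,0.167,0,0,0,1],[0,0,0.167,0,0,0,1],[0,0,0.167,0,0,0,1],[0,0,0,0,0,0,1]]

```text
clock: 45.35
eef_pos: [604.8, -328.2, 227.2]
tool_rot: [3.138, -0.004, 0.15]
force: [-0.2, -0.8, -1.0]
width: 23.1
gripper_force: 59.2
```

```bash
python3 - <<'E'
from h import *
go([488,86,210],.15)
E
```

```text
pos [ 604.8 -328.2  227.2] rot [ 3.138 -0.004  0.15 ] | shift x9: [-0.04  -0.316  0.011]
turn x1: [ 0.005 -0.005 -0.001]
```

Request:
step_arm:
  series:
    - [[0,0,0,-0.04,-0.316,0.011,1],[0,0,0,-0.04,-0.316,0.011,1],[0,0,0,-0.04,-0.316,0.011,1],[0,0,0,-0.04,-0.316,0.011,1],[0,0,0,-0.04,-0.316,0.011,1],[0,0,0,-0.04,-0.316,0.011,1],[0,0,0,-0.04,-0.316,0.011,1],[0,0,0,-0.04,-0.316,0.011,1],[0,0,0,-0.04,-0.316,0.011,1],[0,0,0,0,0,0,1]]

```text
clock: 46.35
eef_pos: [485.1, 93.7, 209.6]
tool_rot: [-3.139, -0.001, 0.166]
force: [0.6, -0.4, -0.8]
width: 23.5
gripper_force: 59.3
```

```bash
python3 - <<'E'
from h import *
go([488.5,86,13],.15)
E
```

```text
pos [485.1  93.7 209.6] rot [-3.139e+00 -1.000e-03  1.660e-01] | shift x5: [0.003 0.012 0.262]
turn x1: [-0.003 -0.001  0.02 ]
```

Request:
step_arm:
  series:
    - [[0,0,0.02,0.02,0.07,0,1],[0,0,0,0,0,0.262,1],[0,0,0,0,0,0.262,1],[0,0,0,0,0,0.262,1],[0,0,0,0,0,0.262,1],[0,0,0,0,0,0.262,1],[0,0,0,0,0,0,1],[0,0,0,0,0,0,0.62],[0,0,0,0,0,0,0.61],[0,0,0,0,0,0,0.6],[0,0,0,0,0,0,0.6],[0,0,0,0,0,-0.15,0.6]]

```text
clock: 47.55
eef_pos: [491.5, 74.4, 34.8]
tool_rot: [3.139, 0.0, 0.134]
force: [-0.4, 0.3, -0.4]
width: 34.3
gripper_force: 0.0
```

Request:
step_arm:
  series:
    - [[0,0,0,0,0,-0.3,0.6],[0,0,0,0,0,-0.3,0.3],[0,0,0,0,0,-0.3,0],[0,0,0,0,0,-0.3,0],[0,0,0,0,0,-0.2,0],[0,0,0,0.3,0.3,0,0],[0,0,0,0.2,0.2,0,1],[0,0,0,0,0,0,1]]

```text
clock: 48.35
eef_pos: [569.4, 14.6, 247.6]
tool_rot: [3.134, -0.008, 0.13]
force: [-0.8, -1.0, 0.5]
width: 59.5
gripper_force: 0.0
```

```bash
python3 - <<'E'
from h import *
p=shot('wrist','w14.png');a=shot('scene','s14.png');t=shot('top','t14.png')
for k in TOP: piece(p,k)
for k in ('lid_tab','kit_grip','kit_lid'):
  for q in (p,a,t):
    print(k,[(np.round(r['centre'],0).tolist(),round(r['score'],2)) for r in ctrl.recognise(q,k)[:1]])
cv2.imwrite('pics/c14.png',np.hstack([cv2.resize(p['img'],(400,300)),cv2.resize(a['img'][110:260,160:360],(400,300),interpolation=3)])[:,:,::-1])
E
```

```text
oil_stone 0.62 net [493.  73.] rect [492.  71.] [25. 78.] ang 6.7
slate_stone 0.66 net [505. -25.] rect [501. -17.] [49. 76.] ang 7.3
diamond_plate 0.71 net [438.   9.] rect [481. -17.] [38. 45.] ang -82.7
polish_bar 0.63 net [497.  -4.] rect [503. -16.] [49. 75.] ang 7.3
lid_tab [([250.0, 293.0], 0.78)]
lid_tab [([225.0, 161.0], 0.64)]
lid_tab [([265.0, 228.0], 0.71)]
kit_grip [([248.0, 252.0], 0.58)]
kit_grip [([235.0, 171.0], 0.59)]
kit_grip [([267.0, 231.0], 0.66)]
kit_lid [([251.0, 296.0], 0.73)]
kit_lid [([223.0, 162.0], 0.65)]
kit_lid [([268.0, 227.0], 0.48)]
```

View pics/c14.png

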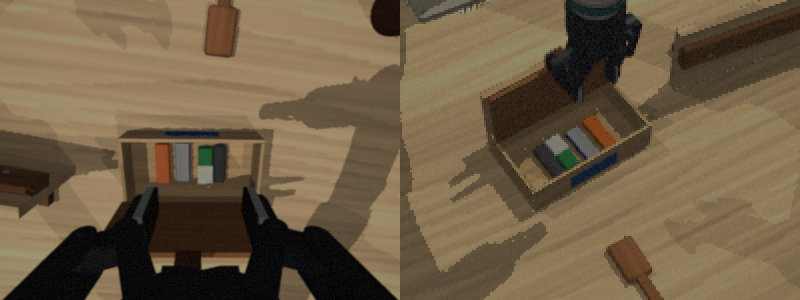

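All four pieces lie in the box and the lid is open. From here on it's numbers only. Next: push the lid shut from behind along its arc.

```bash
python3 - <<'E'
from h import *
p=shot('wrist')
a,b=[ray(p,(u*1.28,v*1.28),56) for u,v in ((118,138.5),(266,137.5))]
m=(a+b)/2;d=b-a;yaw=np.arctan2(d[0],-d[1]);f=np.array([np.cos(yaw),np.sin(yaw),0])
print(a.round(0),b.round(0),'w',np.linalg.norm(d).round(0),'yaw',yaw.round(3),'O',(m-68*f).round(1),'hinge',(m-114*f).round(1))
h=m-114*f
w=h-50*f;go([w[0],w[1],240],.13)
E
```

```text
[537. 143.  56.] [569. -83.  56.] w 229.0 yaw 0.141 O [485.7  20.3  56. ] hinge [440.2  13.8  56. ]
pos [565.5  19.3 246.4] rot [ 3.139e+00 -3.000e-03  1.340e-01] | shift x4: [-0.292 -0.018  0.01 ]
turn x1: [ 0.004 -0.004  0.005]
```

Request:
step_arm:
  series:
    - [[0,0,0,-0.272,-0.018,0,1],[0,0,0,-0.272,-0.018,0,1],[0,0,0,-0.272,-0.018,0,1],[0,0,0,-0.272,-0.018,0,1],[0,0,0,0,0,0,1],[0,0,0,0,0,0,1]]

```text
clock: 49.8
eef_pos: [402.4, 8.5, 246.3]
tool_rot: [3.14, -0.005, 0.134]
force: [0.5, 0.1, -0.1]
width: 0.1
gripper_force: 0.0
```

```bash
python3 - <<'E'
from h import *
print(ctrl.read_state()['qpos'].round(2));go([402.5,8.5,189],.135)
E
```

```text
[-0.71  0.34  0.81  2.16 -0.35  0.77 -1.11]
pos [402.4   8.5 246.3] rot [ 3.14  -0.005  0.134] | shift x2: [-0.001 -0.     0.191]
turn x1: [ 0.003 -0.006 -0.001]
```

Request:
step_arm:
  series:
    - [[0,0,0,0,0,0.191,1],[0,0,0,0,0,0.191,1],[0,0,0,0,0,0,1]]

```text
clock: 50.1
eef_pos: [402.2, 8.0, 186.6]
tool_rot: [3.138, 0.001, 0.134]
force: [0.2, -0.4, 0.4]
width: -0.3
gripper_force: 0.0
```

Request:
step_arm:
  series:
    - [[0,0,0,0.12,0,0,1],[0,0,0,0.12,0,0,1],[0,0,0,0.12,0,0.028,1],[0,0,0,0.12,0,0.028,1],[0,0,0,0,0,0,1]]

```text
clock: 50.6
eef_pos: [477.5, 17.7, 181.1]
tool_rot: [3.137, -0.007, 0.135]
force: [-0.0, 0.3, -0.0]
width: -0.1
gripper_force: 0.0
```

```bash
python3 - <<'E'
from h import *
S=[shot('wrist','w15.png'),shot('scene','s15.png'),shot('top','t15.png')]
for k in ('lid_tab','kit_lid'):
  o=[]
  for q in S:
    r=ctrl.recognise(q,k)
    print(k,[(np.round(x['centre'],0).tolist(),round(x['score'],2),ray(q,x['centre'],180).round(0).tolist()) for x in r[:2]])
p=S[0];print('expect tab at phi1.2',proj(p,[440+48,20,187]))
E
```

```text
lid_tab [([257.0, 218.0], 0.84, [497.0, 20.0, 180.0])]
lid_tab [([240.0, 159.0], 0.94, [510.0, -9.0, 180.0])]
lid_tab [([274.0, 224.0], 0.85, [474.0, -63.0, 180.0]), ([243.0, 209.0], 0.26, [521.0, 37.0, 180.0])]
kit_lid [([257.0, 219.0], 0.66, [496.0, 20.0, 180.0])]
kit_lid [([240.0, 159.0], 0.58, [513.0, -10.0, 180.0])]
kit_lid [([273.0, 221.0], 0.87, [483.0, -60.0, 180.0]), ([268.0, 218.0], 0.53, [494.0, -44.0, 180.0])]
expect tab at phi1.2 [np.float64(255.1), np.float64(238.5)]
```

Request:
step_arm:
  series:
    - [[0,0,0,0.11,0,0.062,1],[0,0,0,0.11,0,0.062,1],[0,0,0,0.083,0,0.091,1],[0,0,0,0.083,0,0.091,1],[0,0,0,0.053,0,0.112,1],[0,0,0,0.053,0,0.112,1],[0,0,0,0,0,0,1]]

```text
clock: 51.75
eef_pos: [546.8, 27.6, 99.5]
tool_rot: [3.139, -0.0, 0.135]
force: [-1.1, 0.5, 0.9]
width: 0.1
gripper_force: 0.0
```

Request:
step_arm:
  series:
    - [[0,0,0,0.016,0,0.081,1],[0,0,0,0.016,0,0.081,1],[0,0,0,0,0,0.05,1],[0,0,0,0,0,0.03,1],[0,0,0,0,0,0,1]]

```text
clock: 52.25
eef_pos: [552.0, 27.9, 64.6]
tool_rot: [3.139, -0.003, 0.134]
force: [0.9, 0.4, 0.7]
width: 0.1
gripper_force: 0.0
```

Request:
step_arm:
  series:
    - [[0,0,0,0,0,0.02,1],[0,0,0,0,0,0.02,1],[0,0,0,0,0,0,1],[0,0,0,0,0,0,1]]

```text
clock: 52.65
eef_pos: [552.5, 27.8, 63.3]
tool_rot: [3.141, -0.006, 0.133]
force: [-9.7, 0.9, 38.8]
width: 0.2
gripper_force: 19.3
```

Lid is pressed shut. Now rise and go over the back plate with the closing line along box x.

Request:
step_arm:
  series:
    - [[0,0,0,0,0,-0.1,1],[0,0,0,0,0,-0.3,1],[0,0,0,0,0,-0.3,1],[0,0,0,0,0,-0.3,0.5],[0,0,0,0,0,-0.3,0],[0,0,0,0,0,0,0],[0,0,0,0,0,0,0]]

```text
clock: 53.35
eef_pos: [551.9, 28.6, 255.0]
tool_rot: [3.139, -0.006, 0.134]
force: [-0.5, 0.4, -0.5]
width: 57.8
gripper_force: 0.0
```

```bash
python3 - <<'E'
from h import *
p=shot('wrist','w16.png');t=shot('top','t16.png');s=shot('scene','s16.png')
for k,z in dict(lid_tab=62,kit_lid=64,kit_grip=150).items():
  for q in (p,t,s): print(k,[(np.round(x['centre'],0).tolist(),round(x['score'],2),ray(q,x['centre'],z).round(0).tolist()) for x in ctrl.recognise(q,k)[:1]])
# profile down the column of the box middle in wrist
for X,n in (([418.4,10.8,158],'plate'),([553,30,64],'lidfront'),([572,33,64],'tab'),([440,14,64],'hinge')): print(n,proj(p,X))
im=p['img'].astype(int)
print([(v,im[v,262].tolist()) for v in range(150,384,5)])
go([418,11,240],1.71)
E
```

```text
lid_tab [([256.0, 200.0], 0.64, [510.0, 23.0, 62.0])]
lid_tab [([268.0, 214.0], 0.91, [503.0, -46.0, 62.0])]
lid_tab [([246.0, 181.0], 0.65, [519.0, 8.0, 62.0])]
kit_lid [([255.0, 200.0], 0.82, [511.0, 25.0, 64.0])]
kit_lid [([268.0, 218.0], 0.77, [490.0, -45.0, 64.0])]
kit_lid [([246.0, 182.0], 0.88, [522.0, 5.0, 64.0])]
kit_grip [([257.0, 220.0], 0.7, [523.0, 24.0, 150.0])]
kit_grip [([263.0, 228.0], 0.59, [459.0, -30.0, 150.0])]
kit_grip [([237.0, 172.0], 0.97, [533.0, -29.0, 150.0])]
plate [np.float64(255.7), np.float64(316.6)]
lidfront [np.float64(254.9), np.float64(167.1)]
tab [np.float64(254.5), np.float64(151.1)]
hinge [np.float64(255.4), np.float64(251.0)]
[(150, [65, 37, 20]), (155, [63, 38, 26]), (160, [61, 33, 21]), (165, [104, 65, 42]), (170, [106, 68, 45]), (175, [107, 70, 44]), (180, [107, 69, 44]), (185, [103, 69, 46]), (190, [103, 67, 44]), (195, [101, 66, 42]), (200, [102, 67, 46]), (205, [105, 70, 42]), (210, [105, 69, 42]), (215, [101, 67, 41]), (220, [103, 65, 37]), (225, [100, 66, 42]), (230, [86, 55, 34]), (235, [87, 54, 32]), (240, [88, 57, 37]), (245, [91, 57, 33]), (250, [119, 97, 67]), (255, [97, 77, 53]), (260, [72, 57, 37]), (265, [60, 51, 36]), (270, [56, 46, 34]), (275, [61, 52, 35]), (280, [62, 51, 39]), (285, [63, 51, 36]), (290, [58, 46, 30]), (295, [64, 46, 36]), (300, [60, 48, 31]), (305, [65, 53, 38]), (310, [138, 110, 79]), (315, [147, 115, 85]), (320, [156, 140, 102]), (325, [156, 135, 102]), (330, [155, 141, 105]), (335, [155, 147, 108]), (340, [158, 142, 106]), (345, [38, 36, 26]), (350, [17, 8, 13]), (355, [6, 15, 12]), (360, [20, 18, 18]), (365, [1, 0, 3]), (370, [13, 19, 17]), (375, [17, 22, 15]), (380, [5, 7, 8])]
pos [551.6  28.3 253.7] rot [ 3.139e+00 -3.000e-03  1.340e-01] | shift x3: [-0.299 -0.002  0.029]
turn x12: [ 0.001  0.    -0.167]
```

The hinge line and lid edge lie where a shut lid should put them. Moving over the plate.

Request:
step_arm:
  series:
    - [[0,0,0,-0.299,0,0.02,0],[0,0,0,-0.299,0,0.02,0],[0,0,0,-0.299,0,0.02,0],[0,0,-0.167,0,0,0,0],[0,0,-0.167,0,0,0,0],[0,0,-0.167,0,0,0,0],[0,0,-0.167,0,0,0,0],[0,0,-0.167,0,0,0,0],[0,0,-0.167,0,0,0,0],[0,0,-0.167,0,0,0,0],[0,0,-0.167,0,0,0,0],[0,0,-0.167,0,0,0,0]]

```text
clock: 55.15
eef_pos: [418.4, 10.3, 244.5]
tool_rot: [3.137, 0.001, 1.32]
force: [0.7, 0.0, -0.1]
width: 85.4
gripper_force: 0.0
```

Request:
step_arm:
  series:
    - [[0,0,-0.167,0,0,0,0],[0,0,-0.167,0,0,0,0],[0,0,-0.167,0,0,0,0],[0,0,0,0,0,0,0],[0,0,0,0,0,0,0]]

```text
clock: 55.65
eef_pos: [418.3, 10.2, 244.5]
tool_rot: [3.138, 0.003, 1.704]
force: [-0.5, -0.3, -0.2]
width: 85.3
gripper_force: 0.0
```

```bash
python3 - <<'E'
from h import *
print(ctrl.read_state()['qpos'].round(2))
p=shot('wrist','w17.png')
# sample along lines parallel to box x crossing the plate top, at several y
f=np.array([np.cos(.135),np.sin(.135)]);l=np.array([-f[1],f[0]]);c=np.array([418,11])
g=cv2.cvtColor(p['img'],cv2.COLOR_RGB2GRAY)
for b in (20,50,80,105):
    v=[]
    for a in range(-40,41,4):
        X=c+b*l+a*f;u=proj(p,[X[0],X[1],158]);u=[int(round(float(x))) for x in u]
        v.append(int(g[u[1],u[0]]) if 0<=u[0]<512 and 0<=u[1]<384 else -1)
    print(b,v)
go([418,11,120],1.705)
E
```

```text
[-0.38  0.3   0.36  2.12 -0.15  0.75  0.21]
20 [115, 105, 109, 100, 108, 78, 58, 54, 61, 62, 108, 111, 106, 91, 95, 60, 62, 56, 57, 59, 60]
50 [113, 113, 113, 120, 116, 97, 63, 64, 65, 64, 103, 97, 90, 88, 103, 62, 61, 53, 55, 62, 59]
80 [108, 122, 124, 121, 118, 103, 58, 60, 68, 64, 105, 109, 111, 100, 93, 80, 83, 82, 79, 59, 56]
105 [118, 121, 123, 123, 114, 119, 116, 123, 121, 118, 97, 110, 108, 102, 109, 84, 90, 96, 91, 92, 95]
pos [418.3  10.2 244.5] rot [3.138e+00 3.000e-03 1.705e+00] | shift x3: [ 0.003 -0.001  0.277]
turn x1: [0.004 0.004 0.   ]
```

Request:
step_arm:
  series:
    - [[0,0,0,0,0.05,0,0],[0,0,0,0,0,0.277,0],[0,0,0,0,0,0.277,0],[0,0,0,0,0,0.27,0],[0,0,0,0,0,0,0],[0,0,0,0,0,0,0.5],[0,0,0,0,0,0,1],[0,0,0,0,0,0,1],[0,0,0,0,0,0,1],[0,0,0,0,0,0,1],[0,0,0,0,0,0,1],[0,0,0,0,0,0,1]]

```text
clock: 56.9
eef_pos: [422.6, 11.0, 121.5]
tool_rot: [-3.139, 0.001, 1.705]
force: [-7.3, -1.5, 11.6]
width: 11.3
gripper_force: 58.6
```

```bash
python3 - <<'E'
from h import *
t=shot('top','t18.png')
B=lambda u,v:(u/5+55-.4,v/5+190-.4)
for n,pts,z in (('cleat front edge',((82,101),(665,148)),131),('face top edge',((85,128),(655,176)),142)):
    a,b=[ray(t,B(*u),z) for u in pts];d=b-a;print(n,a.round(0),b.round(0),'yaw',np.arctan2(d[0],-d[1]).round(3),'len',np.linalg.norm(d).round(0))
s=shot('scene','s18.png')
# scene: columns across board, find colour profile
im=t['img'].astype(int)
for u in (90,110,130,150,170):
    print(u,[int(x) for x in im[205:235,u].sum(1)])
E
```

```text
cleat front edge [507. 630. 131.] [482. 228. 131.] yaw -0.061 len 403.0
face top edge [489. 622. 142.] [464. 232. 142.] yaw -0.064 len 391.0
90 [342, 328, 332, 340, 351, 306, 172, 150, 175, 181, 158, 152, 273, 398, 394, 391, 393, 335, 148, 76, 82, 173, 315, 395, 388, 385, 385, 389, 387, 387]
110 [290, 204, 201, 211, 216, 219, 219, 180, 135, 170, 182, 174, 128, 122, 277, 399, 390, 387, 384, 380, 378, 394, 395, 386, 379, 382, 379, 383, 389, 387]
130 [332, 293, 207, 207, 213, 216, 219, 209, 191, 164, 151, 170, 177, 160, 128, 166, 309, 390, 383, 380, 379, 391, 396, 389, 383, 377, 376, 376, 382, 385]
150 [327, 344, 347, 307, 214, 201, 198, 204, 200, 206, 190, 145, 157, 175, 179, 152, 122, 230, 351, 378, 374, 382, 389, 388, 385, 372, 378, 376, 380, 381]
170 [342, 353, 355, 348, 335, 281, 204, 209, 205, 203, 212, 222, 193, 127, 140, 155, 162, 144, 121, 252, 350, 342, 361, 370, 326, 190, 174, 177, 177, 266]
```

```bash
python3 - <<'E'
from h import *
t=shot('top')
P=np.array([ray(t,x,142)[:2] for x in ((90,217.0),(110,219.0),(130,220.7),(150,222.2),(170,224.0))]);print(P.round(1).tolist())
k=np.polyfit(P[:,1],P[:,0],1);print('x = %.4f y + %.1f'%tuple(k),'yaw',-np.arctan(k[0]).round(4))
yaw=-np.arctan(k[0]);f=np.array([np.cos(yaw),np.sin(yaw)])
# box held: TCP at box x=68 ; home corner x=96 -> TCP is 28 in front of the face
for y in (330,360,390):
    face=np.array([k[0]*y+k[1],y]);print(y,'TCP home',(face+28*f).round(1),'pre (+60)',(face+88*f).round(1))
s=ctrl.read_state();print(s['eef_pos'].round(1),s['force'].round(1))
E
```

```text
[[484.1, 558.8], [478.6, 490.1], [474.1, 421.6], [470.3, 353.3], [465.6, 285.2]]
x = 0.0663 y + 446.6 yaw -0.0662
330 TCP home [496.4 328.1] pre (+60) [556.3 324.2]
360 TCP home [498.4 358.1] pre (+60) [558.2 354.2]
390 TCP home [500.4 388.1] pre (+60) [560.2 384.2]
[422.6  11.  121.6] [-8.1 -0.4 11.8]
```

Request:
step_arm:
  series:
    - [[0,0,0,0,0,-0.1,1],[0,0,0,0,0,-0.15,1],[0,0,0,0,0,-0.2,1],[0,0,0,0,0,0,1],[0,0,0,0,0,0,1]]

```text
clock: 57.55
eef_pos: [425.3, 11.6, 188.1]
tool_rot: [3.139, 0.003, 1.709]
force: [-0.2, -0.9, -7.8]
width: 11.2
gripper_force: 59.4
```

```bash
python3 - <<'E'
from h import *
s=ctrl.read_state();print(s['force'].round(1),s['torque'].round(2),s['width'])
p=s['eef_pos'];go([560,p[1],p[2]]);go([560,380,190],-.066+np.pi/2,pos=[560,p[1],p[2]])
E
```

```text
[-0.2 -0.9 -7.8] [-0.11  0.4  -0.01] 11.173776562933757
pos [425.3  11.6 188.1] rot [3.139e+00 3.000e-03 1.709e+00] | shift x3: [-0.041  0.297  0.001]
pos [560.   11.6 188.1] rot [3.139e+00 3.000e-03 1.709e+00] | shift x8: [ 0.304  0.042 -0.002]
turn x2: [0.002 0.001 0.13 ]
```

Request:
step_arm:
  series:
    - [[0,0,0,-0.01,0.08,0,1],[0,0,0,-0.022,0.163,0,1],[0,0,0,-0.022,0.163,0,1],[0,0,0,-0.022,0.163,0,1],[0,0,0,-0.022,0.163,0,1],[0,0,0,-0.02,0.15,0,1],[0,0,0.05,0,0,0,1],[0,0,0.06,0,0,0,1],[0,0,0.06,0,0,0,1],[0,0,0.06,0,0,0,1],[0,0,0.03,0,0,0,1],[0,0,0,0,0,0,1]]

```text
clock: 58.75
eef_pos: [559.0, 11.9, 187.2]
tool_rot: [3.14, 0.003, 1.504]
force: [-0.9, -1.4, -7.5]
width: 11.3
gripper_force: 59.6
```

```bash
python3 - <<'E'
from h import *
s=ctrl.read_state();print(s['force'].round(1),s['torque'].round(2),s['width'])
go([560,380,188],-.066+np.pi/2,mx=33)
E
```

```text
[-0.9 -1.4 -7.5] [ 0.09  0.32 -0.03] 11.29788446179018
pos [559.   11.9 187.2] rot [3.140e+00 3.000e-03 1.504e+00] | shift x12: [ 0.204 -0.013 -0.001]
turn x1: [ 0.002  0.004 -0.001]
```

Request:
step_arm:
  series:
    - [[0,0,0,0.1,-0.007,0,1],[0,0,0,0.2,-0.013,0,1],[0,0,0,0.22,-0.014,0,1],[0,0,0,0.22,-0.014,0,1],[0,0,0,0.22,-0.014,0,1],[0,0,0,0.22,-0.014,0,1],[0,0,0,0.22,-0.014,0,1],[0,0,0,0.22,-0.014,0,1],[0,0,0,0.22,-0.014,0,1],[0,0,0,0.22,-0.014,0,1],[0,0,0,0.22,-0.014,0,1],[0,0,0,0.17,-0.01,0,1]]

```text
clock: 59.95
eef_pos: [558.7, 384.8, 187.1]
tool_rot: [3.14, 0.0, 1.508]
force: [0.4, 0.5, -7.2]
width: 11.2
gripper_force: 59.6
```

Request:
step_arm:
  series:
    - [[0,0,0,0,0,0,1],[0,0,0,0,0,0,1]]

```text
clock: 60.15
eef_pos: [558.9, 382.2, 186.8]
tool_rot: [3.14, 0.002, 1.507]
force: [0.3, -0.7, -8.3]
width: 11.0
gripper_force: 59.5
```

```bash
python3 - <<'E'
from h import *
s=ctrl.read_state();print(s['force'].round(1),s['torque'].round(2),s['width'])
k=(.0663,446.6);yaw=-.0662;f=np.array([np.cos(yaw),np.sin(yaw)])
P=s['eef_pos'];n=np.array([f[0],f[1]]);d=(P[:2]-np.array([k[0]*P[1]+k[1],P[1]]))@n
print('TCP distance in front of face',d.round(1),'home 28; z',P[2],'lift',P[2]-121.6,s['tool_rot'].round(4))
# box pose check by tri of plate top corners not possible; recogniser
p=shot('wrist','w19.png');sc=shot('scene','s19.png');t=shot('top','t19.png')
E
```

```text
[ 0.3 -0.7 -8.3] [-0.14  0.39  0.05] 11.040461563145625
TCP distance in front of face 86.8 home 28; z 186.82490683471315 lift 65.22490683471315 [3.1398e+00 2.3000e-03 1.5075e+00]
```

Request:
step_arm:
  series:
    - [[0,0,0,0,0,0.053,1],[0,0,0,0,0,0.053,1],[0,0,0,0,-0.07,0,1],[0,0,0,0,-0.08,0,1],[0,0,0,0,-0.08,0,1],[0,0,0,0,-0.06,0,1],[0,0,0,0,-0.03,0,1],[0,0,0,0,0,0,1],[0,0,0,0,0,0,1]]

```text
clock: 61.2
eef_pos: [513.4, 383.3, 172.2]
tool_rot: [3.136, 0.002, 1.504]
force: [0.7, -0.1, -7.6]
width: 11.3
gripper_force: 59.6
```

Request:
step_arm:
  series:
    - [[0,0,0,0,-0.013,0,1],[0,0,0,0,-0.013,0,1],[0,0,0,0,0,0,1],[0,0,0,0,0,0,1]]

```text
clock: 61.6
eef_pos: [509.0, 383.5, 171.8]
tool_rot: [3.138, 0.002, 1.504]
force: [0.4, 0.3, -8.0]
width: 11.2
gripper_force: 59.6
```

Request:
step_arm:
  series:
    - [[0,0,0,0,-0.02,0,1],[0,0,0,0,-0.02,0,1],[0,0,0,0,0,0,1],[0,0,0,0,0,0,1]]

```text
clock: 62.0
eef_pos: [502.8, 384.0, 171.8]
tool_rot: [3.138, 0.002, 1.504]
force: [0.1, 0.7, -7.5]
width: 11.5
gripper_force: 59.5
```

Request:
step_arm:
  series:
    - [[0,0,0,0,-0.013,0,1],[0,0,0,0,0,0,1],[0,0,0,0,0,0,1]]

```text
clock: 62.3
eef_pos: [501.0, 384.1, 171.8]
tool_rot: [3.138, 0.002, 1.504]
force: [0.8, -0.4, -9.1]
width: 11.3
gripper_force: 59.5
```

Request:
step_arm:
  series:
    - [[0,0,0,0,-0.013,0,1],[0,0,0,0,0,0,1],[0,0,0,0,0,0,1]]

```text
clock: 62.6
eef_pos: [499.3, 384.2, 171.9]
tool_rot: [3.137, 0.002, 1.504]
force: [1.8, 0.2, -7.5]
width: 11.3
gripper_force: 59.5
```

Request:
step_arm:
  series:
    - [[0,0,0,0,-0.01,0,1],[0,0,0,0,0,0,1],[0,0,0,0,0,0,1]]

```text
clock: 62.9
eef_pos: [498.6, 384.2, 172.0]
tool_rot: [3.136, 0.002, 1.504]
force: [4.5, 0.9, -8.6]
width: 11.5
gripper_force: 59.4
```

Request:
step_arm:
  series:
    - [[0,0,0,0,-0.01,0,1],[0,0,0,0,0,0,1],[0,0,0,0,0,0,1]]

```text
clock: 63.2
eef_pos: [498.0, 384.2, 172.2]
tool_rot: [3.134, 0.001, 1.503]
force: [6.2, -0.4, -9.5]
width: 11.2
gripper_force: 59.3
```

Contact with the board where expected. Back off slightly and lower into the groove.

Request:
step_arm:
  series:
    - [[0,0,0,0,0.016,0,1],[0,0,0,0,0,0.03,1],[0,0,0,0,0,0.03,1],[0,0,0,0,0,0.02,1],[0,0,0,0,0,0,1],[0,0,0,0,0,0,1]]

```text
clock: 63.8
eef_pos: [499.3, 384.2, 159.4]
tool_rot: [3.136, 0.002, 1.504]
force: [6.0, 0.2, -7.2]
width: 11.4
gripper_force: 59.5
```

Request:
step_arm:
  series:
    - [[0,0,0,0,0,0.02,1],[0,0,0,0,0,0.013,1],[0,0,0,0,0,0,1],[0,0,0,0,0,0,1]]

```text
clock: 64.2
eef_pos: [499.4, 384.2, 154.8]
tool_rot: [3.136, 0.002, 1.504]
force: [5.8, 0.0, -7.3]
width: 11.1
gripper_force: 59.7
```

Request:
step_arm:
  series:
    - [[0,0,0,0,0,0.013,1],[0,0,0,0,0,0,1],[0,0,0,0,0,0,1]]

```text
clock: 64.5
eef_pos: [499.4, 384.2, 152.9]
tool_rot: [3.136, 0.002, 1.504]
force: [6.0, -0.2, -5.2]
width: 10.9
gripper_force: 59.8
```

Request:
step_arm:
  series:
    - [[0,0,0,0,0,0.013,1],[0,0,0,0,0,0,1],[0,0,0,0,0,0,1]]

```text
clock: 64.8
eef_pos: [499.5, 384.4, 151.7]
tool_rot: [3.136, 0.001, 1.504]
force: [6.0, 0.1, -0.8]
width: 11.5
gripper_force: 60.4
```

Request:
step_arm:
  series:
    - [[0,0,0,0,0,0.013,1],[0,0,0,0,0,0,1],[0,0,0,0,0,0,1]]

```text
clock: 65.1
eef_pos: [499.6, 384.4, 151.7]
tool_rot: [3.136, 0.0, 1.504]
force: [3.6, -1.8, 10.8]
width: 11.8
gripper_force: 62.1
```

Request:
step_arm:
  series:
    - [[0,0,0,0,0,0,0.8],[0,0,0,0,0,0,0.65],[0,0,0,0,0,0,0.6],[0,0,0,0,0,0,0.6],[0,0,0,0,0,0,0.6]]

```text
clock: 65.6
eef_pos: [498.1, 384.3, 148.7]
tool_rot: [3.138, 0.002, 1.504]
force: [0.1, -0.6, 0.5]
width: 34.4
gripper_force: 0.0
```

Request:
step_arm:
  series:
    - [[0,0,0,0,0,-0.07,0.6],[0,0,0,0,0,-0.1,0.6],[0,0,0,0,0,-0.2,0.6],[0,0,0,0,0,-0.3,0.6],[0,0,0,0,0,-0.3,0.6],[0,0,0,0,0,-0.3,0.6],[0,0,0,0,0,0,0.6],[0,0,0,0,0,0,0.6]]

```text
clock: 66.4
eef_pos: [498.4, 384.8, 342.1]
tool_rot: [3.135, -0.001, 1.504]
force: [0.4, 0.8, -0.9]
width: 34.4
gripper_force: 0.0
```

```bash
python3 - <<'E'
from h import *
p=shot('wrist','w20.png')
g=cv2.cvtColor(p['img'],cv2.COLOR_RGB2GRAY)
yaw=-.066;f=np.array([np.cos(yaw),np.sin(yaw)]);l=np.array([-f[1],f[0]]);c=np.array([499.4,384.3])
for z in (188,):
  for b in (-20,20,60,100):
    v=[]
    for a in range(-24,26,3):
        X=c+b*l+a*f;u=[int(round(float(x))) for x in proj(p,[X[0],X[1],z])]
        v.append(int(g[u[1],u[0]]) if 0<=u[0]<512 and 0<=u[1]<384 else -1)
    print(b,v)
for q in (p,shot('scene'),shot('top')):
  for k,z in dict(kit_lid=94,mallet=200,glue=150,spoon_blank=16,oil_stone=14,slate_stone=16,diamond_plate=13,polish_bar=20).items(): print(k,[(np.round(x['centre'],0).tolist(),round(x['score'],2),ray(q,x['centre'],z).round(0).tolist()) for x in ctrl.recognise(q,k)[:1]])
E
```

```text
-20 [78, 66, 61, 62, 58, 56, 62, 111, 113, 115, 82, 57, 57, 55, 51, 65, 63]
20 [82, 61, 61, 57, 65, 68, 72, 109, 114, 116, 89, 59, 58, 60, 59, 64, 61]
60 [74, 55, 51, 56, 50, 59, 71, 97, 99, 104, 93, 61, 52, 55, 56, 60, 62]
100 [95, 21, 44, 40, 43, 46, 42, 99, 95, 102, 92, 104, 99, 103, 57, 66, 67]
kit_lid [([313.0, 149.0], 0.87, [580.0, 390.0, 94.0])]
mallet [([293.0, 150.0], 0.74, [539.0, 413.0, 200.0])]
glue [([312.0, 146.0], 0.25, [567.0, 406.0, 150.0])]
spoon_blank [([437.0, 313.0], 0.6, [847.0, 20.0, 16.0])]
oil_stone []
slate_stone []
diamond_plate [([296.0, 149.0], 0.61, [567.0, 376.0, 13.0])]
polish_bar [([440.0, 316.0], 0.5, [850.0, 16.0, 20.0])]
kit_lid [([355.0, 149.0], 0.94, [590.0, 373.0, 94.0])]
mallet [([202.0, 290.0], 0.89, [837.0, -273.0, 200.0])]
glue [([104.0, 241.0], 0.96, [570.0, -450.0, 150.0])]
spoon_blank [([283.0, 251.0], 0.71, [769.0, 2.0, 16.0])]
oil_stone []
slate_stone []
diamond_plate []
polish_bar []
kit_lid [([147.0, 188.0], 0.85, [587.0, 380.0, 94.0])]
mallet [([333.0, 136.0], 0.83, [761.0, -252.0, 200.0])]
glue [([388.0, 209.0], 0.59, [528.0, -443.0, 150.0])]
spoon_blank []
oil_stone [([149.0, 199.0], 0.35, [551.0, 395.0, 14.0])]
slate_stone [([151.0, 188.0], 0.23, [591.0, 388.0, 16.0])]
diamond_plate []
polish_bar [([332.0, 138.0], 0.24, [785.0, -276.0, 20.0])]
```

```bash
python3 -c "
from cell import ctrl
print(ctrl.finish_job())"
```

```text
the job is handed in; nothing more can be done
None
```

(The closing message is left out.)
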